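# Drop the key tray onto its pin and close the keeper

### The arm

A 6-joint arm with a two-finger parallel gripper is mounted at the origin on the work surface. World frame = base frame: x ahead of the robot, y to its left, z up, the work surface at z = 0. Lengths are in m, angles in rad, forces in N, time in s.
With the tool pointing down it reaches from about 0.275 to 0.975 m from the base axis. Payload 8.4 kg.
Tool frame: the origin (TCP) lies between the finger pads; the fingertips stand 8 mm ahead of it and the grasp point (between the pads) lies 11 mm behind it (tip_extent is the distance from the TCP to the fingertips, in m); z points along the fingers, y is the direction in which the jaws open and shut (so a half turn about z gives the same grasp; the last joint's range is limited). The gripper opens to 92 mm and grips with 3 to 60 N. Pads are 20 mm wide; open, the fingers measure 128 mm over their backs; the gripper's body (75 mm by 189 mm) begins 69 mm behind the grasp point.
Start: joints at [-1.145, 0.353, 1.633, -0, 1.155, -0.002], TCP at [0.259, -0.569, 0.223] pointing down, gripper open.
Joint ranges: [-2.63, 2.63], [-0.92, 2.1], [0.06, 2.66], [-1.3, 4.44], [0, 2.69], [-3.02, 3.02]. Speed limits (rad/s): [2.22, 2.22, 2.79, 3.14, 3.14, 3.14].

### API

Orientations are given as [roll, pitch, yaw] about the fixed x, y, z axes, in that order (R = Rz(yaw) Ry(pitch) Rx(roll)).
In Python, from bench import * gives the robot as it stands. The module is installed in compiled form; this text tells all that it offers.
- The arm moves only by the tool servo_tool, never from a script. Its argument "motion" is a list of rows, each an object with "hand": the gripper command: -1 is fully open, 1 is shut, values between are in proportion; "dp": the shift along the tool's x, y, z in mm, a list of three; "yaw": the turn about the tool's z in rad. In form: [{"hand": hand, "dp": [tx, ty, tz], "yaw": yaw}, ...]. A call has 1 to 10 rows; each row shifts and turns the pose as measured when the row begins, along the tool's axes as they then stand; what a row does not reach is not made up. A row lasts 1/12 s, in which the tool goes at most 41.7 mm and 7.16 degrees, less where a joint would pass 70% of its speed; a pose out of reach is approached as far as the arm can. A call is refused whole if a number of a shift passes 41.7 or a number of a turn 0.125, either way. A call with a gripper value outside its range is refused whole. The fingers move at their own pace and stop on an object; "newtons" is the grip in N (left out, the last holds). Time passes only in rows, so rows that do not move let the fingers close. It gives the time, the measured TCP pose, the force and the opening at its end, in the units of the state.
- observe(): the state, without advancing time (a new reading comes with each control period).
- read_camera(name): name is "scene" or "top" or "wrist"; returns the picture (420x560x3 uint8, blue, green, red); there is no depth.
- calibration(name): a dict with "camera_matrix" (3x3 intrinsics, pixels), "eye" and "orientation" of the camera in the world; the wrist camera has in their place "mount" (4x4, takes a point from camera to tool coordinates, whose origin is the TCP and whose axes are the flange's). Camera axes: x right, y down, z forward; pixel columns grow to the right and rows downward; lengths in m; the calibration is good to about 2 mm. A picture is of the moment at which its call begins: read the wrist's pose just before it. calibration takes no time and is no camera call.
- sign_off(): hands the job in, once; it reports no verdict.
The state is a dict: "time": time; "qpos": joint angles; "joint_vel": joint speeds; "joint_torque": joint torques, N m; "position": TCP position; "orientation": TCP orientation; "wrist_force": force on the tool from outside, world axes, zero at the start; "ft_torque": the same for the moment, N m; "gripper_width": finger opening in m.
Only numpy, scipy, OpenCV 4.12 (cv2) and the standard library are available. Lean on these libraries where they do the work, as an engineer would, in place of code of your own. Each camera call takes 0.05 s, during which the arm holds its last target.

### The job

Put the aluminium key tray back on its pine cradle: lay it on the cradle with its lug towards the end away from the wooden keeper, slide it gently along until its hole drops over the steel pin and it lies flat, square on the cradle, never pressing it on the cradle harder than about 3.5 kg. Then swing the wooden keeper fully round over the tray's edge so that it cannot lift, let go of everything, and leave the other things on the shelf where they are.

Things in the scene. Friction and masses are not known exactly. Their poses are not given: they have to be found in the camera images.
- cradle: Pine board fixed on the shelf, 175 mm (its x) by 135 mm (its y) by 18 mm thick; its top face is the bed. Origin on the shelf surface: the board spans x -85 to 90 mm, y -79 to 56 mm. A bevelled round steel pin, 10 mm in diameter, stands 8 mm above the bed in a dark slot along x (see slot_mid); a wooden keeper sits on a post at (45, -62) mm.
- slot_mid (a point): Middle of the pin's slot, on the bed: cradle (28, 0, 18) mm; axes as the cradle's. Not the pin itself: that is firmly clamped at y = 0 but anywhere up to 12 mm either side of this point along x; its place changes from time to time and is not measured.
- tray: The loose aluminium key tray (about 0.18 kg): flat plate 130 mm (its x) by 90 mm (its y) by 5 mm, with 3 mm high lips on its edges and an upright lug. Starts flat on the shelf. Origin at the centre of its underside, z up. When seated its x axis points along the cradle's x axis and its underside lies on the bed.
- tray_lug (a point): Centre of the tray's upright lug, the grip: 12 mm thick along the tray's x, 36 mm wide along y, standing 30 mm above the plate's top (5 to 35 mm above the tray's underside). This point is at tray (-20, 0, 20) mm.
- tray_hole (a point): Centre of the tray's one round through hole, 14 mm in diameter, at the underside: tray (28, 0, 0) mm, so 48 mm in +x of the lug.
- keeper (a joint): Keeper's angle (rad): flat wooden arm on an upright pivot at cradle (45, -62) mm. 0: along cradle +x, clear of the tray (starts at 0 to 0.25). Turns counter-clockwise from above to a stop at 1.6: along +y, over the tray. Reaches 43 mm, 13 mm wide, 29 to 35 mm above the shelf: passes 3 mm over a seated tray's lips, not over one still on the pin. Friction about 1 N at the knob; stays where left.
- keeper_knob (a point): Middle of the upright round wooden knob on the keeper's arm, 12 mm in diameter, 26 mm high (35 to 61 mm above the shelf), 34 mm from the pivot.
- router: Bystander: white plastic router, 110 x 190 x 32 mm with two upright rods; origin at the centre of its underside. Leave it alone.
- vase: Bystander: grey ceramic vase, 100 mm across, 160 mm tall; origin at the centre of its underside. Leave it alone.
- remote: Bystander: black TV remote, 160 x 44 x 18 mm, lying flat between the cradle and the tray's starting place; origin at the centre of its underside. Leave it alone.
- jar: Bystander: glass jar with a lid, 64 mm across, 85 mm tall; origin at the centre of its underside. Leave it alone.
- clip: Bystander: green plastic spring clip, 75 x 22 mm, about 25 mm high; origin at the centre of its underside. Leave it alone.
- bowl: Bystander: terracotta bowl, 110 mm across, 45 mm high; origin at the centre of its underside. Leave it alone.
Not all that is in view belongs to the job. Several things have the shape of the cradle; the one meant has the colours described above.

How it is judged:
By the outcome, as a careful person would: the job done as asked, in the order asked, and still so for the second after the job is handed in, with the robot touching nothing.
It also fails if it takes over 69 s, if anything falls off the work surface, if the arm or the gripper's body presses on something with over 40 N, if the wrist force passes 120 N, or if a joint passes its speed limit or range.

## Working session

There is one attempt and no reset: what is moved stays moved. The work goes in short steps, Python scripts to look and compute and a tool call to move; the robot and the scene stay as the last step left them, time stands still between calls to the robot, and variables do not carry over. Pictures are saved under pics/ and viewed, and the job is handed in when it is done.

Besides the shell and the picture viewer there is one more tool, called in YAML: its name, and indented under it one key for each argument. servo_tool: Moves the arm, as the interface text tells. Its arguments: {"type":"object","properties":{"motion":{"type":"array","items":{"type":"object","properties":{"hand":{"type":"number"},"dp":{"type":"array","items":{"type":"number"}},"yaw":{"type":"number"}}}},"newtons":{"type":"number"}},"required":["motion"]}

```bash
mkdir -p pics
python3 - <<'E'
from bench import *
import cv2
print(observe())
for n in ("scene","top","wrist"):
    print(n,calibration(n))
for n in ("scene","top"):
    cv2.imwrite(f"pics/{n}0.png",read_camera(n))
E
```

```text
{'time': 0.0, 'qpos': array([-1.14539981e+00,  3.53618592e-01,  1.63410047e+00, -1.96068908e-05,
        1.15517859e+00, -2.42648155e-03]), 'joint_vel': array([ 4.46283527e-04, -7.70944416e-05,  1.23243413e-03,  1.25369621e-03,
        3.03226093e-04, -3.70914532e-04]), 'joint_torque': array([-3.03363820e-03, -5.93851805e+01, -3.34219694e+01,  6.95512374e-02,
        2.32906180e-02, -3.02250658e-05]), 'position': array([ 0.25909696, -0.56826151,  0.22189654]), 'orientation': array([-3.14028762e+00,  1.47607513e-05,  4.27830936e-01]), 'wrist_force': array([ 1.12600796, -0.10058677,  0.70636018]), 'ft_torque': array([ 0.02515344,  0.0157261 , -0.02050138]), 'gripper_width': 0.09188614427535703}
scene {'camera_matrix': array([[392.44303176,   0.        , 276.8176879 ],
       [  0.        , 392.44303176, 202.33145038],
       [  0.        ,   0.        ,   1.        ]]), 'eye': array([ 1.24926033, -0.19468801,  0.75952865]), 'orientation': array([-2.33239529e+00, -9.23686617e-04,  1.44769134e+00])}
top {'camera_matrix': array([[482.82186994,   0.        , 281.54967375],
       [  0.        , 482.82186994, 210.73806857],
       [  0.        ,   0.        ,   1.        ]]), 'eye': array([ 0.47899466, -0.10814827,  1.10468034]), 'orientation': array([-3.08016963e+00, -1.25053544e-04, -1.59348259e+00])}
wrist {'camera_matrix': array([[317.41271806,   0.        , 274.75160147],
       [  0.        , 317.41271806, 214.33536415],
       [  0.        ,   0.        ,   1.        ]]), 'mount': array([[ 3.73393547e-04, -9.55715423e-01, -2.94292186e-01,
         8.32013381e-02],
       [ 9.99999930e-01,  3.48995031e-04,  1.35421834e-04,
         2.11567095e-04],
       [-2.67182249e-05, -2.94292216e-01,  9.55715486e-01,
        -1.63202612e-01],
       [ 0.00000000e+00,  0.00000000e+00,  0.00000000e+00,
         1.00000000e+00]])}
```

View pics/scene0.png

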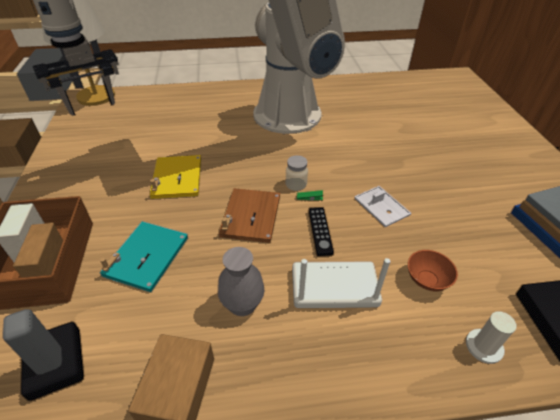

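View pics/top0.png

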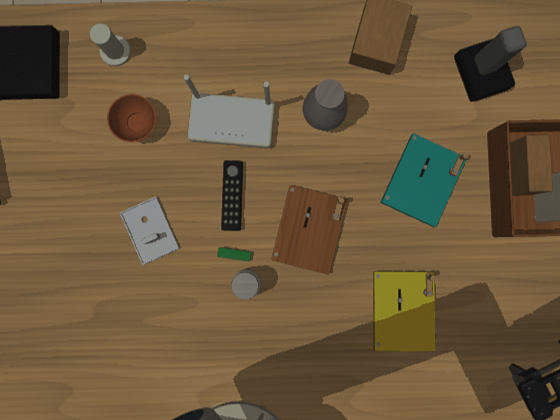

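Candidates for the cradle in the top view: brown wooden board (310,229), teal board (425,180) and yellow board (404,310). The bare wooden one matches "pine". The tray is the light plate at (149,230). I'll check this with crops.

Run:
```python
import cv2,numpy as np
im=cv2.imread("pics/top0.png")
a=cv2.resize(im[175:280,262:362],None,fx=5,fy=5,interpolation=cv2.INTER_CUBIC)
b=cv2.resize(im[190:270,112:187],None,fx=5,fy=5,interpolation=cv2.INTER_CUBIC)
o=np.zeros((525,880,3),np.uint8);o[:525,:500]=a;o[:400,505:880]=b
cv2.imwrite("pics/crop0.png",o[:, :800] if 0 else cv2.resize(o,(800,477)))
```

```text
(no output)
```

View pics/crop0.png

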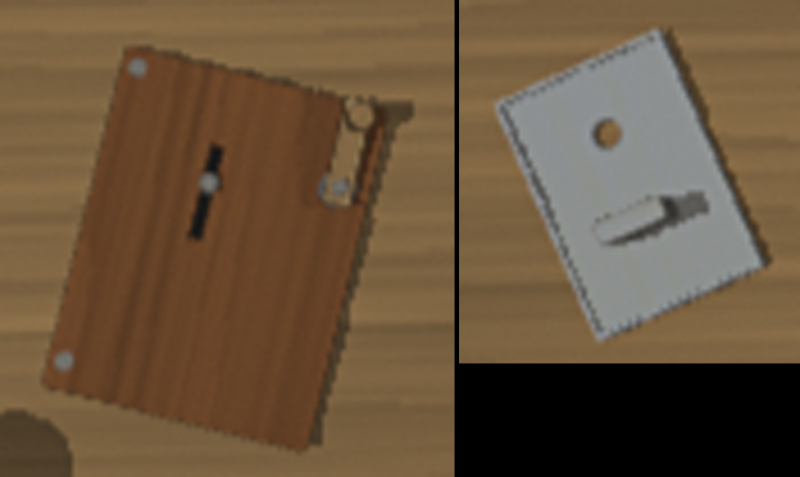

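```bash
cat > h.py <<'E'
import numpy as np,cv2
from scipy.spatial.transform import Rotation as R
from scipy.optimize import least_squares
from bench import *
def cam(n,st=None):
    c=calibration(n);K=c["camera_matrix"]
    if n!="wrist": return K,R.from_euler("xyz",c["orientation"]).as_matrix(),np.array(c["eye"])
    T=c["mount"];Rt=R.from_euler("xyz",st["orientation"]).as_matrix()
    return K,Rt@T[:3,:3],Rt@T[:3,3]+st["position"]
def unproj(C,uv,z):
    K,Rm,e=C
    d=Rm@np.linalg.solve(K,[uv[0],uv[1],1.0]); return e+d*(z-e[2])/d[2]
def proj(C,P):
    K,Rm,e=C
    p=(K@(Rm.T@(np.atleast_2d(P)-e).T)).T; return p[:,:2]/p[:,2:]
def pose2(local,world):
    """x,y,yaw fit; local/world Nx2"""
    f=lambda q:(np.c_[np.cos(q[2])*local[:,0]-np.sin(q[2])*local[:,1]+q[0],np.sin(q[2])*local[:,0]+np.cos(q[2])*local[:,1]+q[1]]-world).ravel()
    best=min((least_squares(f,[*world.mean(0),a]) for a in (0,1.5,3,-1.5)),key=lambda s:s.cost)
    return best.x,np.abs(f(best.x)).reshape(-1,2)
def tf(q,p):
    c,s=np.cos(q[2]),np.sin(q[2]); return np.array([q[0]+c*p[0]-s*p[1],q[1]+s*p[0]+c*p[1]])
def inv(q,p):
    c,s=np.cos(q[2]),np.sin(q[2]); d=np.array(p[:2])-q[:2]; return np.array([c*d[0]+s*d[1],-s*d[0]+c*d[1]])
E
python3 - <<'E'
from h import *
C=cam("top")
k=4.545
cp=lambda u,v:(262+u/k,175+v/k); tp=lambda u,v:(112+(u-459)/k,190+v/k)
pc=[((128,47),(90,56,18)),((44,385),(-85,56,18)),((308,450),(-85,-79,18)),((206,193),(28,0,18))]
L=np.array([p[1][:2] for p in pc])/1e3
W=np.array([unproj(C,cp(*p[0]),p[1][2]/1e3)[:2] for p in pc])
q,r=pose2(L,W);print("cradle",q,r*1e3)
pin=unproj(C,cp(208,182),.026);print("pin",pin,inv(q,pin)*1e3)
kn=unproj(C,cp(359,112),.061);print("knob",kn,inv(q,kn)*1e3)
pv=unproj(C,cp(340,187),.035);print("pivot",pv,inv(q,pv)*1e3)
pt=[((660,28),(65,-45,8)),((497,103),(65,45,8)),((602,340),(-65,45,8)),((770,268),(-65,-45,2)),((608,133),(28,0,5))]
L=np.array([p[1][:2] for p in pt])/1e3
W=np.array([unproj(C,tp(*p[0]),p[1][2]/1e3)[:2] for p in pt])
t,r=pose2(L,W);print("tray",t,r*1e3)
print("lug",tf(t,(-.02,0)),unproj(C,tp(628,216),.035))
np.save("poses.npy",np.array([q,t]))
for n,uv in dict(remote=(232,195),clip=(235,254),jar=(245,285)).items(): print(n,unproj(C,uv,.02))
E
```

```text
cradle [ 0.50295452 -0.16077744 -0.26339756] [[1.51853435 0.4446551 ]
 [0.92129439 0.61840532]
 [1.27623952 0.50762023]
 [0.67899956 0.5554402 ]]
pin [ 0.53433526 -0.16820002  0.026     ] [32.23100931  1.00379314]
knob [ 0.56434219 -0.2391587   0.061     ] [ 79.6780043  -59.69491457]
pivot [ 0.52996988 -0.23204126  0.035     ] [ 44.63805456 -61.77221286]
tray [0.50819457 0.19009257 0.40803279] [[0.47381612 0.49917744]
 [0.34938133 0.29022091]
 [0.4242094  0.64285384]
 [1.56275575 0.64415336]
 [0.3153489  1.07805067]]
lug [0.4898365  0.18215648] [0.49205029 0.18429565 0.035     ]
remote [0.58376842 0.00111588 0.02      ]
clip [ 0.45104891 -0.00342503  0.02      ]
jar [ 0.3816805  -0.02456097  0.02      ]
```

servo_tool:
  motion:
    - {"hand": -0.2, "dp": [0, 0, 0], "yaw": -0.12}
    - {"hand": -0.2, "dp": [0, 0, 0], "yaw": -0.12}
    - {"hand": -0.2, "dp": [0, 0, 0], "yaw": -0.12}
    - {"hand": -0.2, "dp": [0, 0, 0], "yaw": -0.12}
    - {"hand": -0.2, "dp": [0, 0, 0], "yaw": -0.12}
    - {"hand": -0.2, "dp": [0, 0, 0], "yaw": -0.12}
    - {"hand": -0.2, "dp": [0, 0, 0], "yaw": -0.12}
    - {"hand": -0.2, "dp": [0, 0, 0], "yaw": -0.12}
    - {"hand": -0.2, "dp": [0, 0, 0], "yaw": -0.12}
    - {"hand": -0.2, "dp": [0, 0, 0], "yaw": -0.12}
  newtons: 20

```text
time: 0.93
position: [0.2579, -0.5655, 0.2175]
orientation: [-3.139, -0.009, 1.672]
wrist_force: [0.1, 0.0, 0.3]
gripper_width: 0.055
```

```bash
cat >> h.py <<'E'
def togo(target,yaw):
    s=observe();Rt=R.from_euler("xyz",s["orientation"]).as_matrix()
    d=Rt.T@(np.array(target)-s["position"])*1e3
    dy=(yaw-s["orientation"][2]+np.pi)%(2*np.pi)-np.pi
    print("t",round(s["time"],2),"pos",s["position"].round(4),"ori",s["orientation"].round(4),"w",round(s["gripper_width"],4),"F",s["wrist_force"].round(2),"T",s["ft_torque"].round(3))
    print("togo tool mm",d.round(1),"|d|",np.linalg.norm(d).round(1),"tool yaw",round(-dy,4))
E
python3 - <<'E'
from h import *
togo((.490,.183,.20),1.979)
E
```

```text
t 0.93 pos [ 0.2579 -0.5655  0.2175] ori [-3.1386 -0.0092  1.672 ] w 0.055 F [0.1  0.01 0.35] T [-0.08  -0.08  -0.026]
togo tool mm [721.  306.6  23.2] |d| 783.9 tool yaw -0.307
```

servo_tool:
  motion:
    - {"hand": -0.1, "dp": [37, 15.7, 0.5], "yaw": 0}
    - {"hand": -0.1, "dp": [37, 15.7, 0.5], "yaw": 0}
    - {"hand": -0.1, "dp": [37, 15.7, 0.5], "yaw": 0}
    - {"hand": -0.1, "dp": [37, 15.7, 0.5], "yaw": 0}
    - {"hand": -0.1, "dp": [37, 15.7, 0.5], "yaw": 0}
    - {"hand": -0.1, "dp": [37, 15.7, 0.5], "yaw": 0}
    - {"hand": -0.1, "dp": [37, 15.7, 0.5], "yaw": 0}
    - {"hand": -0.1, "dp": [37, 15.7, 0.5], "yaw": 0}
    - {"hand": -0.1, "dp": [37, 15.7, 0.5], "yaw": 0}
    - {"hand": -0.1, "dp": [37, 15.7, 0.5], "yaw": 0}

```text
time: 1.77
position: [0.3721, -0.1723, 0.2112]
orientation: [-3.137, -0.01, 1.673]
wrist_force: [1.5, -0.4, 1.0]
gripper_width: 0.0505
```

Run:
```python
from h import *
togo((.490,.183,.20),1.979)
cv2.imwrite("pics/w1.png",read_camera("wrist"))
```

```text
t 1.77 pos [ 0.3721 -0.1723  0.2112] ori [-3.1367 -0.0096  1.673 ] w 0.0505 F [ 1.52 -0.4   1.04] T [-0.049 -0.138 -0.014]
togo tool mm [341.3 153.6  13.7] |d| 374.5 tool yaw -0.306
```

View pics/w1.png

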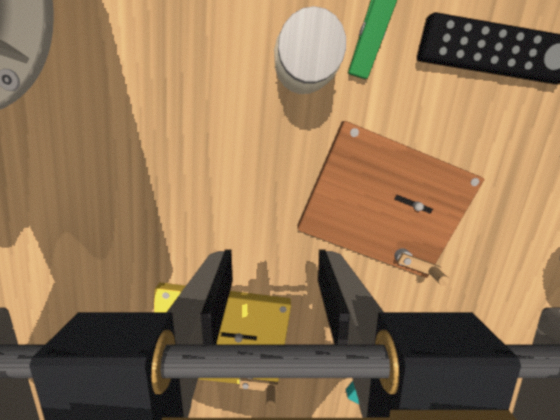

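The wrist view shows the whole brown board (corners (345,122), (483,180), (428,277), (298,230)), pin near (420,207), keeper pointing outward. The arm has settled, so I'll take a second picture for measuring.

Run:
```python
from h import *
s=observe();np.save("st2.npy",np.r_[s["position"],s["orientation"]]);print(s["joint_vel"].round(4))
im=read_camera("wrist");cv2.imwrite("pics/w2.png",im)
a=im[110:290,285:495];cv2.imwrite("pics/w2c.png",cv2.resize(a,None,fx=3.5,fy=3.3,interpolation=cv2.INTER_CUBIC) if 0 else cv2.resize(a,None,fx=3.3,fy=3.3,interpolation=cv2.INTER_CUBIC))
```

```text
[-0.1213  0.0257 -0.0276 -0.0268  0.0009 -0.2021]
```

View pics/w2c.png

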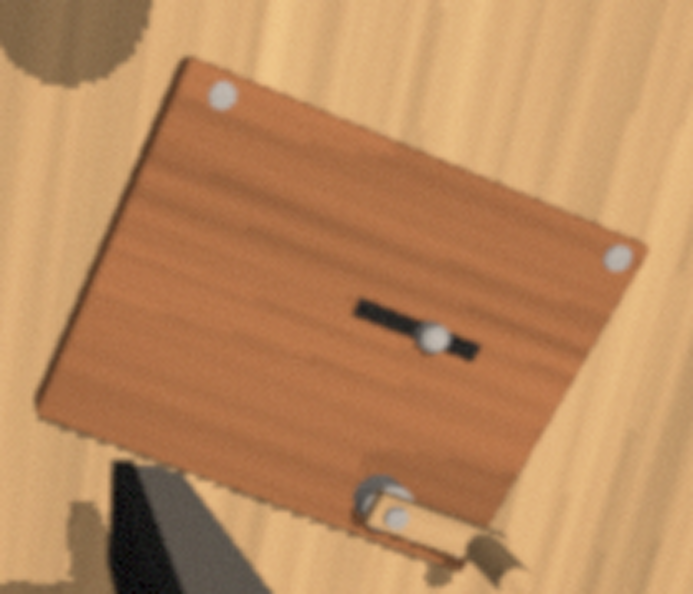

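Run:
```python
from h import *
v=np.load("st2.npy");C=cam("wrist",dict(position=v[:3],orientation=v[3:]))
k=3.3;cp=lambda u,v:(285+u/k,110+v/k)
pc=[((184,58),(-85,56,18)),((645,246),(90,56,18)),((38,405),(-85,-79,18)),((418,330),(28,0,18))]
L=np.array([p[1][:2] for p in pc])/1e3
W=np.array([unproj(C,cp(*p[0]),p[1][2]/1e3)[:2] for p in pc])
q,r=pose2(L,W);print("cradle",q,(r*1e3).round(1))
for n,uv,z in (("pin",(434,336),.026),("knobtop",(492,550),.05),("pivot",(398,517),.035)):
    p=unproj(C,cp(*uv),z);print(n,p,inv(q,p)*1e3)
togo((.490,.183,.20),1.979)
```

```text
cradle [ 0.50415554 -0.15956    -0.26894874] [[1.5 1.8]
 [2.  0.5]
 [1.7 3.2]
 [1.7 0.8]]
pin [ 0.53512128 -0.16749429  0.026     ] [31.9608306   0.57910295]
knobtop [ 0.56067039 -0.23454705  0.05      ] [ 74.40860242 -57.27430201]
pivot [ 0.53340539 -0.23229532  0.035     ] [ 47.52543607 -62.34832108]
t 1.87 pos [ 0.3729 -0.1693  0.2111] ori [-3.1366 -0.0114  1.6792] w 0.0507 F [0.14 0.1  0.1 ] T [-0.06  -0.062  0.002]
togo tool mm [337.4 154.6  14.1] |d| 371.4 tool yaw -0.2998
```

servo_tool:
  motion:
    - {"hand": -0.1, "dp": [37.5, 17, 1], "yaw": 0}
    - {"hand": -0.1, "dp": [37.5, 17, 1], "yaw": 0}
    - {"hand": -0.1, "dp": [37.5, 17, 1], "yaw": 0}
    - {"hand": -0.1, "dp": [37.5, 17, 1], "yaw": 0}
    - {"hand": -0.1, "dp": [37.5, 17, 1], "yaw": 0}
    - {"hand": -0.1, "dp": [37.5, 17, 1], "yaw": 0}
    - {"hand": -0.1, "dp": [37.5, 17, 1], "yaw": 0}
    - {"hand": -0.1, "dp": [0, 0, 0], "yaw": -0.1}
    - {"hand": -0.1, "dp": [0, 0, 0], "yaw": -0.1}
    - {"hand": -0.1, "dp": [0, 0, 0], "yaw": -0.1}

```text
time: 2.7
position: [0.4658, 0.1083, 0.2055]
orientation: [3.141, -0.008, 1.982]
wrist_force: [0.2, 0.6, 0.4]
gripper_width: 0.0502
```

Run:
```python
from h import *
togo((.490,.183,.20),1.979)
s=observe();np.save("st3.npy",np.r_[s["position"],s["orientation"]]);print(s["joint_vel"].round(4))
im=read_camera("wrist");cv2.imwrite("pics/w3.png",im)
```

```text
t 2.7 pos [0.4658 0.1083 0.2055] ori [ 3.1413 -0.0083  1.9823] w 0.0502 F [0.2  0.56 0.41] T [-0.072 -0.093  0.03 ]
togo tool mm [58.7 52.   6. ] |d| 78.7 tool yaw 0.0033
[ 0.0157  0.0176 -0.0028 -0.0083  0.0032 -1.2612]
```

View pics/w3.png

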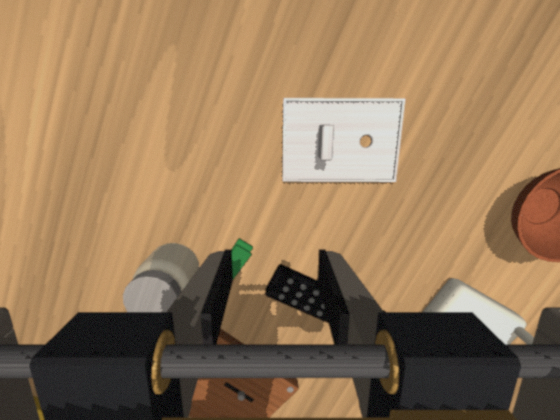

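The tray is in view with corners (284,98), (404,99), (397,183), (283,182), hole (366,142) and lug (327,142). I'm fitting its pose from these.

Run:
```python
from h import *
v=np.load("st3.npy");C=cam("wrist",dict(position=v[:3],orientation=v[3:]))
pc=[((284,98),(-65,45,8)),((404,99),(65,45,8)),((397,183),(65,-45,8)),((283,182),(-65,-45,8)),((366,142),(28,0,5))]
L=np.array([p[1][:2] for p in pc])/1e3
W=np.array([unproj(C,p[0],p[1][2]/1e3)[:2] for p in pc])
q,r=pose2(L,W);print("tray",q,(r*1e3).round(1))
print("lug",tf(q,(-.02,0)),unproj(C,(327,141),.035))
togo((.490,.183,.20),1.979)
```

```text
tray [0.51084899 0.19118521 0.41001109] [[0.3 1. ]
 [1.2 0.3]
 [1.8 0.4]
 [0.  0.1]
 [0.3 0.2]]
lug [0.49250666 0.18321283] [0.490491   0.18543077 0.035     ]
t 2.75 pos [0.4657 0.108  0.2054] ori [ 3.1415 -0.0082  1.9897] w 0.0507 F [-0.68 -1.05  0.09] T [-0.056 -0.046 -0.004]
togo tool mm [58.6 52.7  5.9] |d| 79.1 tool yaw 0.0107
```

servo_tool:
  motion:
    - {"hand": -0.1, "dp": [29, 27, 15], "yaw": 0.01}
    - {"hand": -0.1, "dp": [29, 27, 15], "yaw": 0}
    - {"hand": -0.1, "dp": [0, 0, 25], "yaw": 0}
    - {"hand": -0.1, "dp": [0, 0, 25], "yaw": 0}
    - {"hand": -0.1, "dp": [0, 0, 0], "yaw": 0}
    - {"hand": -0.1, "dp": [0, 0, 0], "yaw": 0}

```text
time: 3.25
position: [0.4954, 0.1818, 0.1243]
orientation: [3.139, -0.006, 1.963]
wrist_force: [0.1, 0.3, 0.3]
gripper_width: 0.0505
```

Run:
```python
from h import *
togo((.491,.1835,.017),1.980)
s=observe();np.save("st4.npy",np.r_[s["position"],s["orientation"]]);print(s["joint_vel"].round(4))
im=read_camera("wrist");cv2.imwrite("pics/w4.png",im)
```

```text
t 3.25 pos [0.4954 0.1818 0.1243] ori [ 3.1388 -0.0064  1.963 ] w 0.0505 F [0.06 0.3  0.26] T [-0.061 -0.155  0.008]
togo tool mm [  2.6  -3.7 107.3] |d| 107.4 tool yaw -0.017
[-0.01    0.0338  0.0218 -0.0006 -0.016   0.0163]
```

View pics/w4.png

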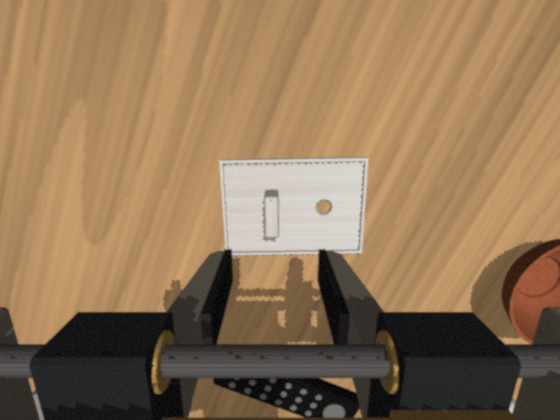

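servo_tool:
  motion:
    - {"hand": -0.1, "dp": [1.5, -2, 20], "yaw": -0.017}
    - {"hand": -0.1, "dp": [1, -1.5, 20], "yaw": 0}
    - {"hand": -0.1, "dp": [0, 0, 20], "yaw": 0}
    - {"hand": -0.1, "dp": [0, 0, 20], "yaw": 0}
    - {"hand": -0.1, "dp": [0, 0, 10], "yaw": 0}
    - {"hand": -0.1, "dp": [0, 0, 0], "yaw": 0}
    - {"hand": -0.1, "dp": [0, 0, 0], "yaw": 0}

```text
time: 3.88
position: [0.4983, 0.181, 0.042]
orientation: [3.125, -0.005, 1.97]
wrist_force: [0.2, -0.3, -0.1]
gripper_width: 0.0505
```

Run:
```python
from h import *
togo((.491,.1835,.017),1.980)
im=read_camera("wrist");cv2.imwrite("pics/w5.png",im)
```

```text
t 3.88 pos [0.4983 0.181  0.042 ] ori [ 3.1253 -0.005   1.9699] w 0.0505 F [ 0.21 -0.28 -0.05] T [-0.039 -0.069  0.017]
togo tool mm [ 5.1 -6.2 25. ] |d| 26.2 tool yaw -0.0101
```

View pics/w5.png

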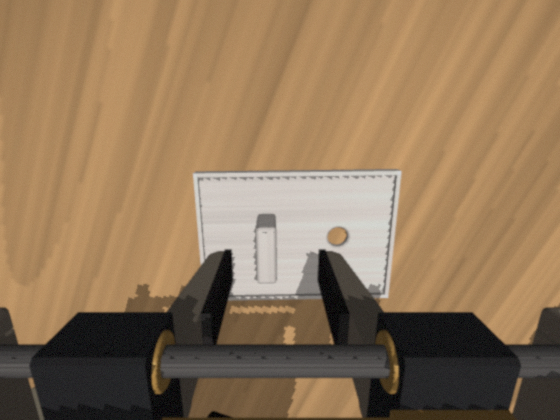

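servo_tool:
  motion:
    - {"hand": -0.1, "dp": [3, -3, 0], "yaw": -0.01}
    - {"hand": -0.1, "dp": [2.5, -3, 3], "yaw": 0}
    - {"hand": -0.1, "dp": [0, 0, 5], "yaw": 0}
    - {"hand": -0.1, "dp": [0, 0, 5], "yaw": 0}
    - {"hand": -0.1, "dp": [0, 0, 5], "yaw": 0}
    - {"hand": -0.1, "dp": [0, 0, 0], "yaw": 0}
    - {"hand": -0.1, "dp": [0, 0, 0], "yaw": 0}

```text
time: 4.52
position: [0.4928, 0.1852, 0.0268]
orientation: [3.118, -0.004, 1.981]
wrist_force: [-0.9, 0.3, -0.3]
gripper_width: 0.0511
```

Run:
```python
from h import *
togo((.491,.1835,.017),1.980)
```

```text
t 4.52 pos [0.4928 0.1852 0.0268] ori [ 3.1182 -0.0044  1.9807] w 0.0511 F [-0.9   0.3  -0.27] T [-0.008 -0.093  0.042]
togo tool mm [-0.9 -2.6  9.7] |d| 10.1 tool yaw 0.0007
```

servo_tool:
  motion:
    - {"hand": -0.1, "dp": [-0.5, -2.5, 4], "yaw": 0}
    - {"hand": -0.1, "dp": [0, 0, 4], "yaw": 0}
    - {"hand": -0.1, "dp": [0, 0, 0], "yaw": 0}
    - {"hand": -0.1, "dp": [0, 0, 0], "yaw": 0}
    - {"hand": -0.1, "dp": [0, 0, 0], "yaw": 0}

```text
time: 4.93
position: [0.4905, 0.1835, 0.0173]
orientation: [3.119, -0.004, 1.981]
wrist_force: [-0.3, 1.1, -0.2]
gripper_width: 0.0507
```

Run:
```python
from h import *
togo((.491,.1835,.017),1.980)
im=read_camera("wrist");cv2.imwrite("pics/w6.png",im)
```

```text
t 4.93 pos [0.4905 0.1835 0.0173] ori [ 3.1193 -0.0044  1.9806] w 0.0507 F [-0.27  1.11 -0.18] T [-0.056 -0.074  0.006]
togo tool mm [-0.2  0.5  0.3] |d| 0.6 tool yaw 0.0006
```

View pics/w6.png

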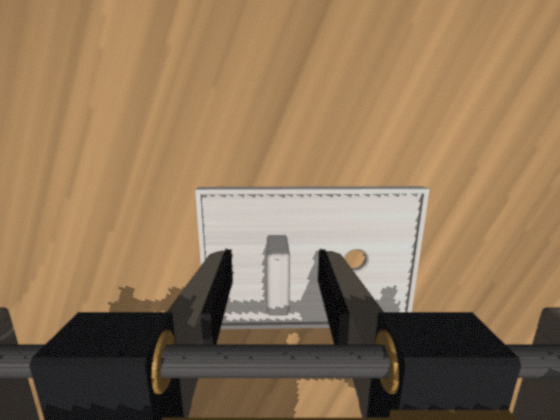

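servo_tool:
  motion:
    - {"hand": 1, "dp": [0, 0, 0], "yaw": 0}
    - {"hand": 1, "dp": [0, 0, 0], "yaw": 0}
    - {"hand": 1, "dp": [0, 0, 0], "yaw": 0}
    - {"hand": 1, "dp": [0, 0, 0], "yaw": 0}
    - {"hand": 1, "dp": [0, 0, 0], "yaw": 0}
    - {"hand": 1, "dp": [0, 0, 0], "yaw": 0}
  newtons: 25

```text
time: 5.48
position: [0.4911, 0.1837, 0.0179]
orientation: [3.118, -0.004, 1.981]
wrist_force: [0.7, 1.3, -0.8]
gripper_width: 0.0126
```

Run:
```python
from h import *
togo((.4905,.1835,.13),1.980)
```

```text
t 5.48 pos [0.4911 0.1837 0.0179] ori [ 3.1179 -0.0043  1.9806] w 0.0126 F [ 0.69  1.35 -0.77] T [ 0.045 -0.258  0.004]
togo tool mm [   0.5    2.  -112. ] |d| 112.1 tool yaw 0.0006
```

servo_tool:
  motion:
    - {"hand": 1, "dp": [0, 0, -4], "yaw": 0}
    - {"hand": 1, "dp": [0, 0, -8], "yaw": 0}
    - {"hand": 1, "dp": [0, 0, -20], "yaw": 0}
    - {"hand": 1, "dp": [0, 0, -25], "yaw": 0}
    - {"hand": 1, "dp": [0, 0, -25], "yaw": 0}
    - {"hand": 1, "dp": [0, 0, -25], "yaw": 0}
    - {"hand": 1, "dp": [0, 0, -20], "yaw": 0}
    - {"hand": 1, "dp": [0, 0, -10], "yaw": 0}
    - {"hand": 1, "dp": [0, 0, 0], "yaw": 0}

```text
time: 6.23
position: [0.4857, 0.1809, 0.1637]
orientation: [3.123, -0.005, 1.981]
wrist_force: [-0.2, -0.0, -1.3]
gripper_width: 0.0117
```

Run:
```python
from h import *
q=np.array([.5035,-.160,-.266]);print(tf(q,(-.040,0)))
togo((*tf(q,(-.040,0)),.13),np.pi/2+q[2])
im=read_camera("wrist");cv2.imwrite("pics/w7.png",im)
```

```text
[ 0.4649068  -0.14948503]
t 6.23 pos [0.4857 0.1809 0.1637] ori [ 3.1226 -0.0045  1.9806] w 0.0117 F [-0.21 -0.02 -1.27] T [ 0.057 -0.096  0.027]
togo tool mm [-294.9 -151.2   29.5] |d| 332.7 tool yaw 0.6758
```

View pics/w7.png

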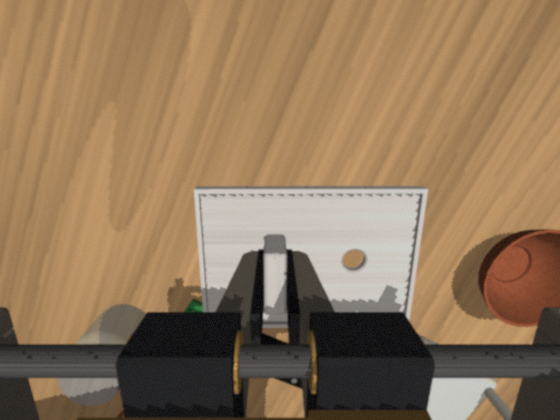

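servo_tool:
  motion:
    - {"hand": 1, "dp": [-15, -8, 0], "yaw": 0}
    - {"hand": 1, "dp": [-28, -15, 0], "yaw": 0}
    - {"hand": 1, "dp": [-30, -15, 0], "yaw": 0}
    - {"hand": 1, "dp": [-30, -15, 0], "yaw": 0}
    - {"hand": 1, "dp": [-30, -15, 0], "yaw": 0}
    - {"hand": 1, "dp": [-30, -15, 0], "yaw": 0}
    - {"hand": 1, "dp": [-30, -15, 0], "yaw": 0}
    - {"hand": 1, "dp": [-30, -15, 0], "yaw": 0}
    - {"hand": 1, "dp": [-15, -8, 0], "yaw": 0}
    - {"hand": 1, "dp": [0, 0, 0], "yaw": 0.08}

```text
time: 7.12
position: [0.4629, -0.0952, 0.1515]
orientation: [3.132, -0.01, 1.908]
wrist_force: [-0.2, 0.6, -1.8]
gripper_width: 0.0119
```

servo_tool:
  motion:
    - {"hand": 1, "dp": [0, 0, 0], "yaw": 0.1}
    - {"hand": 1, "dp": [0, 0, 0], "yaw": 0.1}
    - {"hand": 1, "dp": [0, 0, 0], "yaw": 0.1}
    - {"hand": 1, "dp": [0, 0, 0], "yaw": 0.1}
    - {"hand": 1, "dp": [0, 0, 0], "yaw": 0.08}
    - {"hand": 1, "dp": [0, 0, 0], "yaw": 0}
    - {"hand": 1, "dp": [0, 0, 0], "yaw": 0}

```text
time: 7.7
position: [0.4565, -0.0971, 0.1441]
orientation: [-3.131, -0.014, 1.397]
wrist_force: [-1.4, 0.6, -0.5]
gripper_width: 0.0119
```

Run:
```python
from h import *
q=np.array([.5035,-.160,-.266])
togo((*tf(q,(-.030,0)),.13),np.pi/2+q[2])
s=observe();np.save("st8.npy",np.r_[s["position"],s["orientation"]])
im=read_camera("wrist");cv2.imwrite("pics/w8.png",im)
```

```text
t 7.7 pos [ 0.4565 -0.0971  0.1441] ori [-3.1314 -0.0139  1.3969] w 0.0119 F [-1.39  0.55 -0.49] T [-0.072 -0.05   0.013]
togo tool mm [-51.2  27.4  13.1] |d| 59.6 tool yaw 0.0921
```

View pics/w8.png

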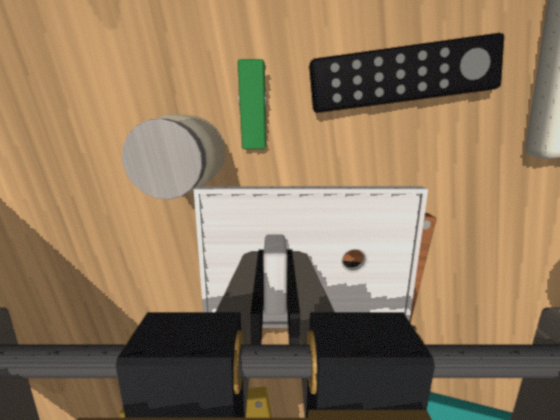

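servo_tool:
  motion:
    - {"hand": 1, "dp": [-12, 7, 0], "yaw": 0.04}
    - {"hand": 1, "dp": [-13, 7, 0], "yaw": 0.05}
    - {"hand": 1, "dp": [-13, 6, 0], "yaw": 0}
    - {"hand": 1, "dp": [-10, 6, 0], "yaw": 0}
    - {"hand": 1, "dp": [0, 0, 0], "yaw": 0}
    - {"hand": 1, "dp": [0, 0, 0], "yaw": 0}

```text
time: 8.25
position: [0.4727, -0.1558, 0.1422]
orientation: [-3.13, -0.012, 1.3]
wrist_force: [-0.1, -0.9, -2.6]
gripper_width: 0.0121
```

```bash
cat >> h.py <<'E'
RG=R.from_euler("xyz",[3.118,-.0043,1.9806])
def tilt(s):
    Rt=R.from_euler("xyz",s["orientation"])*RG.inv()*R.from_euler("z",.41)
    n=Rt.as_matrix()[:,2]; ax=Rt.as_matrix()
    print("tray x-axis slope mrad",(ax[2,0]*1e3).round(1),"y-axis slope",(ax[2,1]*1e3).round(1),"tray yaw",np.arctan2(ax[1,0],ax[0,0]).round(4))
E
python3 - <<'E'
from h import *
q=np.array([.5035,-.160,-.266])
togo((*tf(q,(-.030,0)),.06),np.pi/2+q[2])
s=observe();tilt(s)
np.save("st9.npy",np.r_[s["position"],s["orientation"]])
im=read_camera("wrist");cv2.imwrite("pics/w9.png",im)
cv2.imwrite("pics/s9.png",read_camera("scene"))
E
```

```text
t 8.25 pos [ 0.4727 -0.1558  0.1422] ori [-3.1298 -0.0123  1.3002] w 0.0121 F [-0.08 -0.94 -2.56] T [-0.015 -0.001  0.002]
togo tool mm [ 3.1  1.8 82.3] |d| 82.4 tool yaw -0.0046
tray x-axis slope mrad -35.4 y-axis slope 8.0 tray yaw -0.27
```

View pics/w9.png

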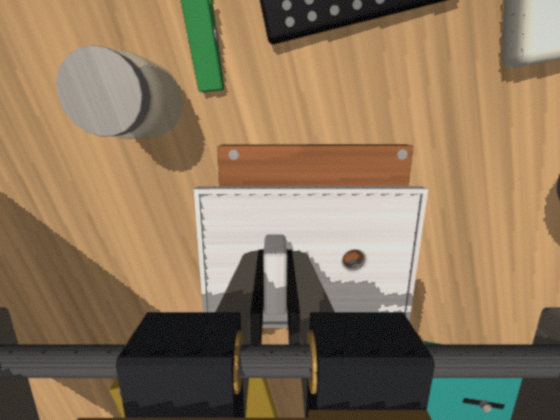

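View pics/s9.png

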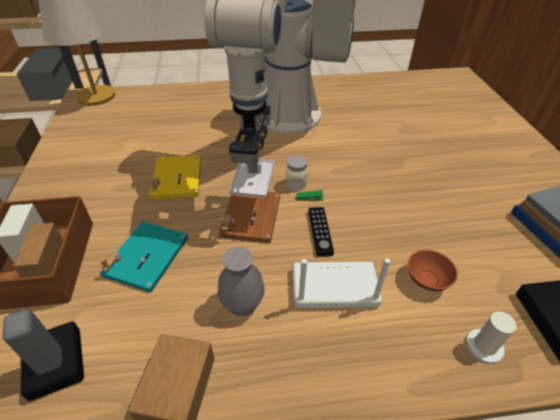

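servo_tool:
  motion:
    - {"hand": 1, "dp": [1, 1, 10], "yaw": 0}
    - {"hand": 1, "dp": [1, 1, 15], "yaw": 0}
    - {"hand": 1, "dp": [0, 0, 15], "yaw": 0}
    - {"hand": 1, "dp": [0, 0, 15], "yaw": 0}
    - {"hand": 1, "dp": [0, 0, 10], "yaw": 0}
    - {"hand": 1, "dp": [0, 0, 5], "yaw": 0}
    - {"hand": 1, "dp": [0, 0, 0], "yaw": 0}

```text
time: 8.93
position: [0.4741, -0.1491, 0.0671]
orientation: [-3.131, -0.013, 1.304]
wrist_force: [-0.9, -0.3, -1.3]
gripper_width: 0.0118
```

Run:
```python
from h import *
q=np.array([.5035,-.160,-.266])
togo((*tf(q,(-.030,0)),.05),np.pi/2+q[2])
s=observe();tilt(s)
```

```text
t 8.93 pos [ 0.4741 -0.1491  0.0671] ori [-3.1306 -0.0129  1.3038] w 0.0118 F [-0.89 -0.3  -1.28] T [-0.013 -0.016 -0.026]
togo tool mm [-3.   1.4 17.1] |d| 17.4 tool yaw -0.001
tray x-axis slope mrad -34.6 y-axis slope 8.6 tray yaw -0.2664
```

servo_tool:
  motion:
    - {"hand": 1, "dp": [-1.5, 1, 5], "yaw": 0}
    - {"hand": 1, "dp": [-1.5, 0.5, 5], "yaw": 0}
    - {"hand": 1, "dp": [0, 0, 4], "yaw": 0}
    - {"hand": 1, "dp": [0, 0, 2], "yaw": 0}
    - {"hand": 1, "dp": [0, 0, 0], "yaw": 0}
    - {"hand": 1, "dp": [0, 0, 0], "yaw": 0}
    - {"hand": 1, "dp": [0, 0, 0], "yaw": 0}

```text
time: 9.52
position: [0.4757, -0.1521, 0.0506]
orientation: [-3.133, -0.013, 1.305]
wrist_force: [-0.5, 0.3, -1.4]
gripper_width: 0.0119
```

Run:
```python
from h import *
q=np.array([.5035,-.160,-.266])
togo((*tf(q,(-.030,0)),.046),np.pi/2+q[2])
s=observe();tilt(s);print(inv(q,s["position"])*1e3)
np.save("st10.npy",np.r_[s["position"],s["orientation"]])
im=read_camera("wrist");cv2.imwrite("pics/w10.png",im)
```

```text
t 9.52 pos [ 0.4757 -0.1521  0.0506] ori [-3.1326 -0.0129  1.3045] w 0.0119 F [-0.46  0.31 -1.37] T [-0.06  -0.021  0.014]
togo tool mm [-0.4 -1.1  4.6] |d| 4.7 tool yaw -0.0003
tray x-axis slope mrad -32.5 y-axis slope 8.6 tray yaw -0.2656
[-28.86603469   0.30056473]
```

View pics/w10.png

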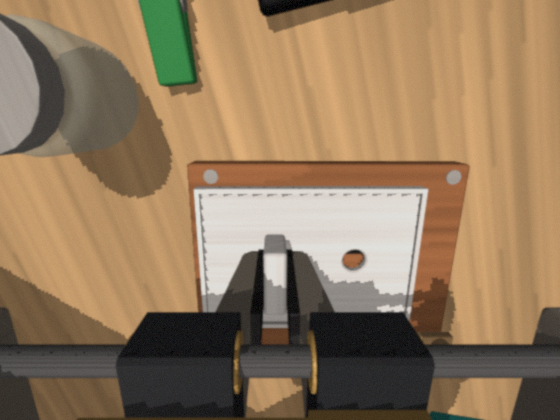

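Run:
```python
from h import *
v=np.load("st10.npy");C=cam("wrist",dict(position=v[:3],orientation=v[3:]))
A=unproj(C,(188,163),.018);B=unproj(C,(467,164),.018)
print(A,B,np.linalg.norm(A-B),np.arctan2(*(B-A)[1::-1]))
L=np.array([(-.085,.056),(.09,.056)])
q,r=pose2(L,np.array([A[:2],B[:2]]));print(q,r*1e3)
print("tcp in cradle",inv(q,v[:3])*1e3)
# tray in tool at bed height + ~ lip
a=unproj(C,(196,188),.0326+.008+.002);b=unproj(C,(427,188),.0326+.008-.003);print(np.linalg.norm(a-b),np.arctan2(*(b-a)[1::-1]),inv(q,(a+b)/2)*1e3)
```

```text
[ 0.43830998 -0.08371423  0.018     ] [ 0.60392377 -0.12922728  0.018     ] 0.1717537923303672 -0.268193627516459
[ 0.5038668  -0.15980634 -0.26819362] [[1.56508   0.4301054]
 [1.56508   0.4301054]]
tcp in cradle [-29.16899969  -0.04668957]
0.1297572547003889 -0.2718580306892031 [-8.21915325 45.13688978]
```

servo_tool:
  motion:
    - {"hand": 1, "dp": [0, 0, 1.5], "yaw": 0}
    - {"hand": 1, "dp": [0, 0, 1.5], "yaw": 0}
    - {"hand": 1, "dp": [0, 0, 0], "yaw": 0}
    - {"hand": 1, "dp": [0, 0, 0], "yaw": 0}

```text
time: 9.9
position: [0.4762, -0.1523, 0.048]
orientation: [-3.134, -0.013, 1.304]
wrist_force: [0.4, -0.1, -1.3]
gripper_width: 0.0119
```

servo_tool:
  motion:
    - {"hand": 1, "dp": [0, 0, 1], "yaw": 0}
    - {"hand": 1, "dp": [0, 0, 1], "yaw": 0}
    - {"hand": 1, "dp": [0, 0, 0], "yaw": 0}

```text
time: 10.15
position: [0.4763, -0.1522, 0.0459]
orientation: [-3.134, -0.013, 1.304]
wrist_force: [-0.1, -0.0, -2.0]
gripper_width: 0.0115
```

Run:
```python
from h import *
q=np.array([.5037,-.160,-.267])
togo((*tf(q,(-.016,0)),.036),np.pi/2+q[2])
s=observe();tilt(s);print(inv(q,s["position"])*1e3)
```

```text
t 10.15 pos [ 0.4763 -0.1522  0.0459] ori [-3.1343 -0.0129  1.3045] w 0.0115 F [-0.13 -0.05 -2.04] T [-0.022 -0.026  0.032]
togo tool mm [-0.4 12.6  9.8] |d| 16.0 tool yaw 0.0007
tray x-axis slope mrad -30.9 y-axis slope 8.6 tray yaw -0.2657
[-28.5053228    0.24494213]
```

Baseline force is about -1.5 N in z (the tray's weight) and there's no contact yet. I'll continue down in small steps.

servo_tool:
  motion:
    - {"hand": 1, "dp": [0, 0, 0.8], "yaw": 0}
    - {"hand": 1, "dp": [0, 0, 0.8], "yaw": 0}
    - {"hand": 1, "dp": [0, 0, 0], "yaw": 0}

```text
time: 10.4
position: [0.4762, -0.1523, 0.0443]
orientation: [-3.134, -0.013, 1.304]
wrist_force: [-2.1, 1.0, 2.4]
gripper_width: 0.0118
```

servo_tool:
  motion:
    - {"hand": 1, "dp": [0, 0, 0.8], "yaw": 0}
    - {"hand": 1, "dp": [0, 0, 0], "yaw": 0}

```text
time: 10.57
position: [0.4762, -0.1522, 0.044]
orientation: [-3.134, -0.013, 1.305]
wrist_force: [-1.8, 0.7, 6.3]
gripper_width: 0.0119
```

Run:
```python
from h import *
q=np.array([.5037,-.160,-.267])
togo((*tf(q,(-.016,0)),.036),np.pi/2+q[2])
s=observe();tilt(s);print(inv(q,s["position"])*1e3)
```

```text
t 10.57 pos [ 0.4762 -0.1522  0.044 ] ori [-3.1343 -0.0128  1.3045] w 0.0119 F [-1.78  0.7   6.25] T [-0.006  0.002  0.031]
togo tool mm [-0.4 12.6  7.9] |d| 14.9 tool yaw 0.0007
tray x-axis slope mrad -30.9 y-axis slope 8.5 tray yaw -0.2657
[-28.568311     0.25634233]
```

servo_tool:
  motion:
    - {"hand": 1, "dp": [0, 1, 0], "yaw": 0}
    - {"hand": 1, "dp": [0, 1, 0], "yaw": 0}
    - {"hand": 1, "dp": [0, 1, 0], "yaw": 0}
    - {"hand": 1, "dp": [0, 1, 0], "yaw": 0}
    - {"hand": 1, "dp": [0, 0, 0], "yaw": 0}

```text
time: 10.98
position: [0.4802, -0.1533, 0.0442]
orientation: [-3.134, -0.013, 1.305]
wrist_force: [-1.0, -0.1, 0.8]
gripper_width: 0.0122
```

```bash
cat > st.py <<'E'
from h import *
q=np.array([.5037,-.160,-.267])
togo((*tf(q,(-.016,0)),.036),np.pi/2+q[2])
s=observe();tilt(s);print(inv(q,s["position"])*1e3)
E
python3 st.py
```

```text
t 10.98 pos [ 0.4802 -0.1533  0.0442] ori [-3.134  -0.0128  1.3045] w 0.0122 F [-1.04 -0.13  0.82] T [-0.043  0.021  0.028]
togo tool mm [-0.4  8.5  8.1] |d| 11.8 tool yaw 0.0007
tray x-axis slope mrad -31.1 y-axis slope 8.6 tray yaw -0.2657
[-24.46727237   0.25650949]
```

servo_tool:
  motion:
    - {"hand": 1, "dp": [0, 1, 0.5], "yaw": 0}
    - {"hand": 1, "dp": [0, 1, 0.3], "yaw": 0}
    - {"hand": 1, "dp": [0, 1, 0.3], "yaw": 0}
    - {"hand": 1, "dp": [0, 0, 0], "yaw": 0}

```text
time: 11.32
position: [0.4818, -0.1537, 0.0437]
orientation: [-3.131, -0.013, 1.305]
wrist_force: [-3.1, 0.6, 7.2]
gripper_width: 0.0118
```

```bash
python3 st.py
```

```text
t 11.32 pos [ 0.4818 -0.1537  0.0437] ori [-3.131  -0.0129  1.3046] w 0.0118 F [-3.15  0.57  7.18] T [-0.069 -0.094 -0.006]
togo tool mm [-0.4  6.8  7.7] |d| 10.3 tool yaw 0.0008
tray x-axis slope mrad -34.2 y-axis slope 8.6 tray yaw -0.2656
[-22.74836043   0.28356668]
```

servo_tool:
  motion:
    - {"hand": 1, "dp": [0, 1.2, 0], "yaw": 0}
    - {"hand": 1, "dp": [0, 1.2, 0], "yaw": 0}
    - {"hand": 1, "dp": [0, 1.2, 0.2], "yaw": 0}
    - {"hand": 1, "dp": [0, 0, 0], "yaw": 0}

```text
time: 11.65
position: [0.4851, -0.1546, 0.044]
orientation: [-3.13, -0.013, 1.305]
wrist_force: [-0.0, 0.3, 2.3]
gripper_width: 0.0116
```

```bash
python3 st.py
```

```text
t 11.65 pos [ 0.4851 -0.1546  0.044 ] ori [-3.1302 -0.0129  1.3046] w 0.0116 F [-0.04  0.28  2.26] T [-0.009 -0.067 -0.001]
togo tool mm [-0.4  3.4  8. ] |d| 8.7 tool yaw 0.0008
tray x-axis slope mrad -34.9 y-axis slope 8.7 tray yaw -0.2656
[-19.32385305   0.27536093]
```

servo_tool:
  motion:
    - {"hand": 1, "dp": [0, 0.8, 0.3], "yaw": 0}
    - {"hand": 1, "dp": [0, 0.8, 0.3], "yaw": 0}
    - {"hand": 1, "dp": [0, 0.8, 0.2], "yaw": 0}
    - {"hand": 1, "dp": [0, 0, 0], "yaw": 0}

```text
time: 11.98
position: [0.4882, -0.1555, 0.0425]
orientation: [-3.131, -0.013, 1.305]
wrist_force: [-0.4, -0.1, -1.9]
gripper_width: 0.0122
```

```bash
python3 st.py
```

```text
t 11.98 pos [ 0.4882 -0.1555  0.0425] ori [-3.1309 -0.0129  1.3046] w 0.0122 F [-0.44 -0.1  -1.9 ] T [-0.014 -0.03   0.006]
togo tool mm [-0.4  0.3  6.5] |d| 6.5 tool yaw 0.0008
tray x-axis slope mrad -34.2 y-axis slope 8.6 tray yaw -0.2656
[-16.18166923   0.287096  ]
```

servo_tool:
  motion:
    - {"hand": 1, "dp": [0, 0, 0.8], "yaw": 0}
    - {"hand": 1, "dp": [0, 0, 0.8], "yaw": 0}
    - {"hand": 1, "dp": [0, 0, 0], "yaw": 0}

```text
time: 12.23
position: [0.4881, -0.1554, 0.0403]
orientation: [-3.131, -0.013, 1.305]
wrist_force: [0.2, 0.2, -2.3]
gripper_width: 0.012
```

```bash
python3 st.py; python3 -c "
from h import *
im=read_camera('wrist');cv2.imwrite('pics/w11.png',cv2.resize(im[150:340,180:480],None,fx=2.6,fy=2.6,interpolation=cv2.INTER_CUBIC))"
```

```text
t 12.23 pos [ 0.4881 -0.1554  0.0403] ori [-3.1306 -0.013   1.3046] w 0.012 F [ 0.2   0.23 -2.3 ] T [-0.038 -0.088 -0.005]
togo tool mm [-0.4  0.3  4.3] |d| 4.3 tool yaw 0.0008
tray x-axis slope mrad -34.6 y-axis slope 8.7 tray yaw -0.2656
[-16.24660308   0.36399368]
```

View pics/w11.png

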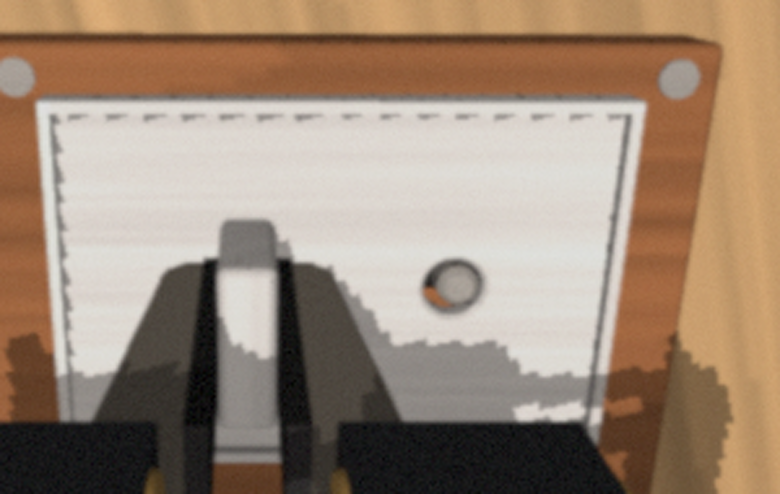

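The pin's bright top (457,283) sits inside the hole (centre about (453,285)), so the hole is over the pin. Next I lower it.

servo_tool:
  motion:
    - {"hand": 1, "dp": [0, 0.6, 0.8], "yaw": 0}
    - {"hand": 1, "dp": [0, 0, 0.8], "yaw": 0}
    - {"hand": 1, "dp": [0, 0, 0.5], "yaw": 0}
    - {"hand": 1, "dp": [0, 0, 0], "yaw": 0}

```text
time: 12.62
position: [0.4886, -0.1555, 0.0379]
orientation: [-3.13, -0.013, 1.305]
wrist_force: [-0.9, -0.5, -2.0]
gripper_width: 0.0118
```

```bash
python3 st.py
```

```text
t 12.62 pos [ 0.4886 -0.1555  0.0379] ori [-3.1304 -0.013   1.3045] w 0.0118 F [-0.93 -0.51 -1.97] T [-0.014 -0.021 -0.007]
togo tool mm [-0.4 -0.3  1.9] |d| 2.0 tool yaw 0.0007
tray x-axis slope mrad -34.8 y-axis slope 8.7 tray yaw -0.2656
[-15.72657635   0.37641266]
```

servo_tool:
  motion:
    - {"hand": 1, "dp": [0, 0, 0.6], "yaw": 0}
    - {"hand": 1, "dp": [0, 0, 0.6], "yaw": 0}
    - {"hand": 1, "dp": [0, 0, 0], "yaw": 0}

```text
time: 12.87
position: [0.4887, -0.1555, 0.0368]
orientation: [-3.131, -0.013, 1.305]
wrist_force: [-0.7, 0.4, 1.6]
gripper_width: 0.0119
```

```bash
python3 st.py
```

```text
t 12.87 pos [ 0.4887 -0.1555  0.0368] ori [-3.1306 -0.013   1.3046] w 0.0119 F [-0.72  0.35  1.62] T [-0.05  -0.05  -0.024]
togo tool mm [-0.4 -0.3  0.8] |d| 1.0 tool yaw 0.0008
tray x-axis slope mrad -34.6 y-axis slope 8.7 tray yaw -0.2655
[-15.67152416   0.41462371]
```

servo_tool:
  motion:
    - {"hand": 1, "dp": [0, 0, 0.6], "yaw": 0}
    - {"hand": 1, "dp": [0, 0, 0.6], "yaw": 0}
    - {"hand": 1, "dp": [0, 0, 0], "yaw": 0}

```text
time: 13.12
position: [0.4887, -0.1553, 0.0362]
orientation: [-3.131, -0.013, 1.305]
wrist_force: [-2.0, 1.0, 4.7]
gripper_width: 0.0118
```

```bash
python3 st.py
```

```text
t 13.12 pos [ 0.4887 -0.1553  0.0362] ori [-3.1308 -0.0131  1.3045] w 0.0118 F [-1.96  1.    4.69] T [-0.206 -0.06  -0.036]
togo tool mm [-0.6 -0.3  0.2] |d| 0.7 tool yaw 0.0007
tray x-axis slope mrad -34.4 y-axis slope 8.8 tray yaw -0.2656
[-15.70275546   0.56137431]
```

servo_tool:
  motion:
    - {"hand": 0.6, "dp": [0, 0, -0.5], "yaw": 0}
    - {"hand": 0.6, "dp": [0, 0, 0], "yaw": 0}
    - {"hand": 0.4, "dp": [0, 0, 0], "yaw": 0}
    - {"hand": 0.2, "dp": [0, 0, 0], "yaw": 0}
  newtons: 5

```text
time: 13.45
position: [0.4893, -0.1556, 0.0368]
orientation: [-3.132, -0.013, 1.305]
wrist_force: [0.3, -0.7, -0.0]
gripper_width: 0.03
```

```bash
python3 st.py;  python3 -c "
from h import *
im=read_camera('wrist');cv2.imwrite('pics/w12.png',cv2.resize(im[150:340,180:480],None,fx=2.6,fy=2.6,interpolation=cv2.INTER_CUBIC))"
```

```text
t 13.45 pos [ 0.4893 -0.1556  0.0368] ori [-3.1322 -0.0129  1.3047] w 0.03 F [ 0.26 -0.66 -0.03] T [-0.064 -0.085 -0.006]
togo tool mm [-0.5 -1.   0.8] |d| 1.3 tool yaw 0.0009
tray x-axis slope mrad -33.0 y-axis slope 8.6 tray yaw -0.2655
[-15.01033284   0.46306766]
```

View pics/w12.png

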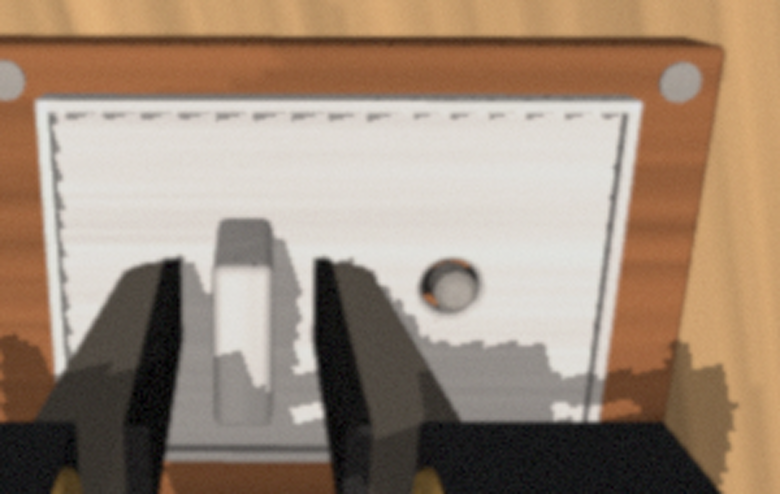

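servo_tool:
  motion:
    - {"hand": 0, "dp": [0, 0, -5], "yaw": 0}
    - {"hand": 0, "dp": [0, 0, -10], "yaw": 0}
    - {"hand": 0, "dp": [0, 0, -15], "yaw": 0}
    - {"hand": 0, "dp": [0, 0, -15], "yaw": 0}
    - {"hand": 0, "dp": [0, 0, -15], "yaw": 0}
    - {"hand": 0, "dp": [0, 0, -15], "yaw": 0}
    - {"hand": 0.5, "dp": [0, 0, -15], "yaw": 0}
    - {"hand": 0.5, "dp": [-10, 0, -15], "yaw": 0}
    - {"hand": 0.5, "dp": [-20, 0, 0], "yaw": 0}
    - {"hand": 0.5, "dp": [-20, 0, 0], "yaw": 0}

```text
time: 14.33
position: [0.4772, -0.2044, 0.1529]
orientation: [-3.134, -0.013, 1.308]
wrist_force: [-0.5, 0.9, -0.8]
gripper_width: 0.0237
```

servo_tool:
  motion:
    - {"hand": 0.5, "dp": [-20, 0, 0], "yaw": 0}
    - {"hand": 0.5, "dp": [-15, 0, 0], "yaw": 0}
    - {"hand": 0.5, "dp": [0, 0, 0], "yaw": 0}
    - {"hand": 0.5, "dp": [0, 0, 0], "yaw": 0}

```text
time: 14.67
position: [0.4679, -0.2427, 0.1575]
orientation: [-3.14, -0.011, 1.306]
wrist_force: [0.1, -0.3, -0.7]
gripper_width: 0.0229
```

```bash
python3 st.py;  python3 -c "
from h import *
s=observe();np.save('st13.npy',np.r_[s['position'],s['orientation']]);print(s['joint_vel'].round(3))
im=read_camera('wrist');cv2.imwrite('pics/w13.png',im)"
```

```text
t 14.67 pos [ 0.4679 -0.2427  0.1575] ori [-3.1395 -0.0113  1.3063] w 0.0229 F [ 0.08 -0.27 -0.7 ] T [-0.098  0.008 -0.046]
togo tool mm [ 87.9  -2.8 122.5] |d| 150.8 tool yaw 0.0025
tray x-axis slope mrad -25.7 y-axis slope 7.0 tray yaw -0.264
[-12.67472522 -89.24001643]
[-0.02  -0.013 -0.009 -0.006  0.011 -0.01 ]
```

View pics/w13.png

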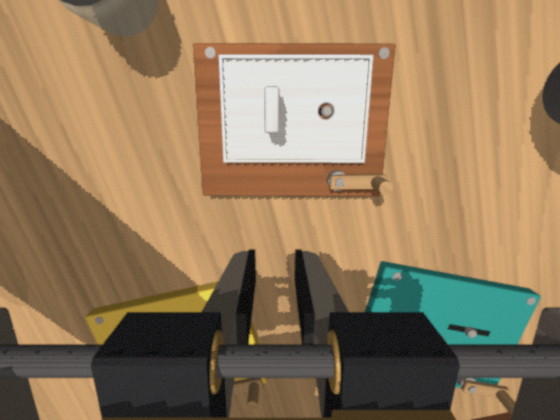

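The tray sits square on the board, with the pin in the hole at (326,111) and the keeper at (340,182)→(385,186). I'll crop this to measure.

```bash
python3 -c "
import cv2
im=cv2.imread('pics/w13.png');cv2.imwrite('pics/w13c.png',cv2.resize(im[35:205,185:405],None,fx=3.5,fy=3.5,interpolation=cv2.INTER_CUBIC))"
```

```text
(no output)
```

View pics/w13c.png

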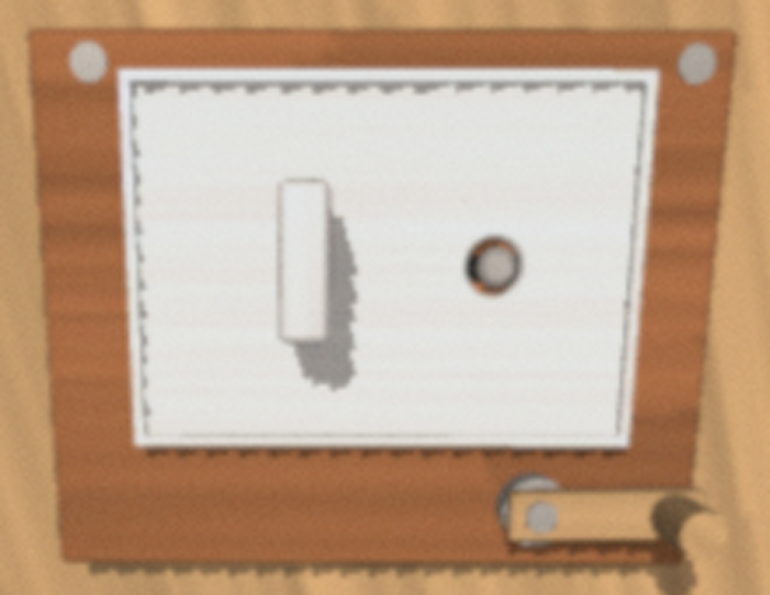

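Run:
```python
from h import *
v=np.load("st13.npy");C=cam("wrist",dict(position=v[:3],orientation=v[3:]))
k=3.5;cp=lambda u,v:(185+u/k,35+v/k)
def fit(pc):
    L=np.array([p[1][:2] for p in pc])/1e3
    W=np.array([unproj(C,cp(*p[0]),p[1][2]/1e3)[:2] for p in pc])
    q,r=pose2(L,W);return q,(r*1e3).round(1)
q,r=fit([((28,29),(-85,56,18)),((736,32),(90,56,18)),((64,562),(-85,-79,18))]);print("cradle",q,r)
t,r=fit([((118,70),(-65,45,26)),((659,70),(65,45,26)),((632,447),(65,-45,26)),((135,447),(-65,-45,26))]);print("tray",t,r.tolist(),"in cradle",inv(q,t)*1e3,"dyaw",t[2]-q[2])
# edge lengths at assumed z=.026
P=[unproj(C,cp(*c),.026) for c in ((118,70),(659,70),(632,447),(135,447))]
print([round(np.linalg.norm(P[i]-P[(i+1)%4])*1e3,1) for i in range(4)])
for n,uv,z in (("pin",(497,266),.026),("pivot",(541,517),.035),("armend",(690,515),.035)):
    p=unproj(C,cp(*uv),z);print(n,p,inv(q,p)*1e3)
q=np.array([.5037,-.160,-.267])
for a in (0,.1,.2):
    kk=tf(q,(.045+.034*np.cos(a),-.062+.034*np.sin(a)))
    print(a,kk,((proj(C,[[*kk,.035],[*kk,.061]])-[185,35])*k).round())
```

```text
cradle [ 0.50466029 -0.16047838  6.01731195] [[0.1 0.1]
 [0.9 0.3]
 [0.8 0.4]]
tray [ 0.50832578 -0.16132405 -0.26271351] [[0.4, 0.5], [0.3, 0.1], [0.8, 0.6], [0.7, 0.1]] in cradle [3.75889826 0.14715401] dyaw -6.280025467733027
[np.float64(130.7), np.float64(90.6), np.float64(131.5), np.float64(90.7)]
pin [ 0.53555764 -0.16841257  0.026     ] [31.89644409  0.46293078]
pivot [ 0.53177192 -0.23225345  0.035     ] [ 45.01806052 -62.12949912]
armend [ 0.56941082 -0.24186729  0.035     ] [ 83.86052185 -61.51584798]
0 [ 0.56354276 -0.24064641] [[667. 516.]
 [700. 537.]]
0.1 [ 0.56427448 -0.23732753] [[667. 503.]
 [701. 523.]]
0.2 [ 0.56467121 -0.23395219] [[667. 491.]
 [700. 509.]]
```

Run:
```python
from h import *
C=cam("top")
print("vase top rim",unproj(C,(330,94),.16),"bulge",unproj(C,(325,107),.06))
C=cam("scene");print("vase base",unproj(C,(241,300),.03))
q=np.array([.5037,-.160,-.267])
kk=tf(q,(.079,-.062));print(kk)
togo((*kk,.13),1.307-.785)
```

```text
vase top rim [ 0.76756417 -0.21124987  0.16      ] bulge [ 0.76932648 -0.21034455  0.06      ]
vase base [ 0.78073382 -0.2131288   0.03      ]
[ 0.56354276 -0.24064641]
t 14.72 pos [ 0.4681 -0.2426  0.1575] ori [-3.1397 -0.0111  1.3068] w 0.023 F [-0.53 -0.15  0.68] T [-0.04  -0.048  0.037]
togo tool mm [26.5 91.7 27.6] |d| 99.4 tool yaw 0.7848
```

servo_tool:
  motion:
    - {"hand": 0.3, "dp": [6, 22, 0], "yaw": 0}
    - {"hand": 0.3, "dp": [9, 31, 0], "yaw": 0}
    - {"hand": 0.3, "dp": [9, 31, 0], "yaw": 0}
    - {"hand": 0.3, "dp": [3, 9, 0], "yaw": 0.1}
    - {"hand": 0.3, "dp": [0, 0, 0], "yaw": 0.11}
    - {"hand": 0.3, "dp": [0, 0, 0], "yaw": 0.11}
    - {"hand": 0.3, "dp": [0, 0, 0], "yaw": 0.11}
    - {"hand": 0.3, "dp": [0, 0, 0], "yaw": 0.11}
    - {"hand": 0.3, "dp": [0, 0, 0], "yaw": 0.11}
    - {"hand": 0.3, "dp": [0, 0, 0], "yaw": 0.11}

```text
time: 15.55
position: [0.5708, -0.2292, 0.1588]
orientation: [-3.128, -0.006, 0.522]
wrist_force: [0.6, -0.5, 0.1]
gripper_width: 0.0324
```

servo_tool:
  motion:
    - {"hand": 0.3, "dp": [0, 0, 0], "yaw": 0}
    - {"hand": 0.3, "dp": [0, 0, 0], "yaw": 0}

```text
time: 15.72
position: [0.5711, -0.2271, 0.159]
orientation: [-3.128, -0.006, 0.522]
wrist_force: [0.1, 0.5, -0.5]
gripper_width: 0.0317
```

Run:
```python
from h import *
q=np.array([.5037,-.160,-.267])
kk=tf(q,(.079,-.062))
togo((*kk,.13),1.307-.785)
s=observe();np.save('st14.npy',np.r_[s['position'],s['orientation']])
cv2.imwrite("pics/w14.png",read_camera("wrist"))
```

```text
t 15.72 pos [ 0.5711 -0.2271  0.159 ] ori [-3.1275 -0.0061  0.522 ] w 0.0317 F [ 0.09  0.54 -0.51] T [ 0.033  0.017 -0.034]
togo tool mm [-13.5   8.4  28.8] |d| 32.9 tool yaw -0.0
```

View pics/w14.png

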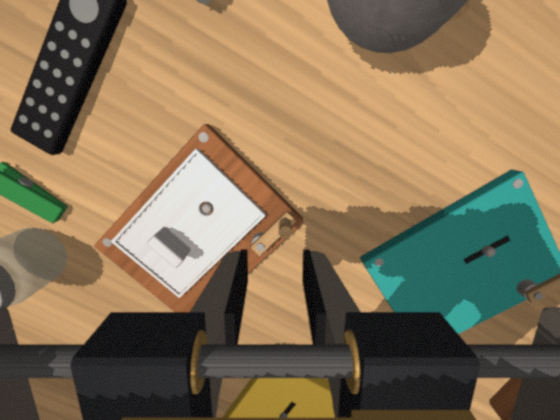

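Run:
```python
from h import *
im=cv2.imread("pics/w14.png");cv2.imwrite("pics/w14c.png",cv2.resize(im[190:270,230:330],None,fx=6,fy=6,interpolation=cv2.INTER_CUBIC))
v=np.load("st14.npy");C=cam("wrist",dict(position=v[:3],orientation=v[3:]))
q=np.array([.5037,-.160,-.267])
for a in (0,.1,.2,.3):
    kk=tf(q,(.045+.034*np.cos(a),-.062+.034*np.sin(a)))
    print(a,kk,((proj(C,[[*kk,.035],[*kk,.061]])-[230,190])*6).round().tolist())
```

```text
0 [ 0.56354276 -0.24064641] [[329.0, 199.0], [331.0, 255.0]]
0.1 [ 0.56427448 -0.23732753] [[313.0, 186.0], [314.0, 241.0]]
0.2 [ 0.56467121 -0.23395219] [[296.0, 173.0], [296.0, 227.0]]
0.3 [ 0.56472898 -0.23055409] [[277.0, 163.0], [276.0, 216.0]]
```

View pics/w14c.png

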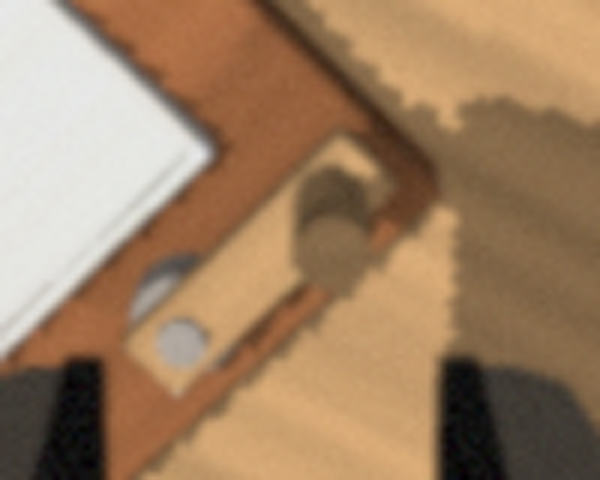

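servo_tool:
  motion:
    - {"hand": 0.3, "dp": [-7, 4, 10], "yaw": 0}
    - {"hand": 0.3, "dp": [-6.5, 4, 15], "yaw": 0}
    - {"hand": 0.3, "dp": [0, 0, 15], "yaw": 0}
    - {"hand": 0.3, "dp": [0, 0, 15], "yaw": 0}
    - {"hand": 0.3, "dp": [0, 0, 10], "yaw": 0}
    - {"hand": 0.3, "dp": [0, 0, 0], "yaw": 0}
    - {"hand": 0.3, "dp": [0, 0, 0], "yaw": 0}

```text
time: 16.35
position: [0.5616, -0.2411, 0.089]
orientation: [-3.128, -0.006, 0.54]
wrist_force: [0.0, -0.1, 1.2]
gripper_width: 0.0324
```

```bash
cat > k.py <<'E'
from h import *
import sys
q=np.array([.5037,-.160,-.267])
a=float(sys.argv[1]);z=float(sys.argv[2]);r=.034
togo((*tf(q,(.045+r*np.cos(a),-.062+r*np.sin(a))),z),.522)
p=inv(q,observe()["position"])-[.045,-.062];print("angle",np.arctan2(p[1],p[0]),"r",np.hypot(*p))
E
python3 k.py 0 .048
```

```text
t 16.35 pos [ 0.5616 -0.2411  0.089 ] ori [-3.128  -0.0061  0.5399] w 0.0324 F [ 0.04 -0.13  1.22] T [-0.022  0.002 -0.04 ]
togo tool mm [ 1.6  1.2 41. ] |d| 41.1 tool yaw 0.0179
angle -0.027969385034324987 r 0.03227682345714548
```

servo_tool:
  motion:
    - {"hand": 0.3, "dp": [1, 1, 12], "yaw": 0.01}
    - {"hand": 0.3, "dp": [0.5, 0, 12], "yaw": 0}
    - {"hand": 0.3, "dp": [0, 0, 8], "yaw": 0}
    - {"hand": 0.3, "dp": [0, 0, 5], "yaw": 0}
    - {"hand": 0.3, "dp": [0, 0, 2], "yaw": 0}
    - {"hand": 0.3, "dp": [0, 0, 0], "yaw": 0}
    - {"hand": 0.3, "dp": [0, 0, 0], "yaw": 0}

```text
time: 16.93
position: [0.5644, -0.2409, 0.047]
orientation: [-3.129, -0.007, 0.531]
wrist_force: [0.9, 0.5, -0.7]
gripper_width: 0.0323
```

```bash
python3 k.py 0 .048; python3 -c "
from h import *
im=read_camera('wrist');cv2.imwrite('pics/w15.png',im)"
```

```text
t 16.93 pos [ 0.5644 -0.2409  0.047 ] ori [-3.1293 -0.007   0.5309] w 0.0323 F [ 0.87  0.52 -0.69] T [0.005 0.029 0.02 ]
togo tool mm [-0.6 -0.7 -1. ] |d| 1.4 tool yaw 0.0089
angle -0.0009275986761635523 r 0.034890292651671366
```

View pics/w15.png

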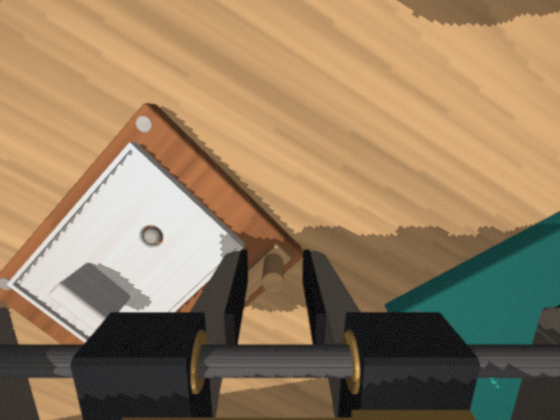

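servo_tool:
  motion:
    - {"hand": 0.5, "dp": [0, 0, 0], "yaw": 0}
    - {"hand": 1, "dp": [0, 0, 0], "yaw": 0}
    - {"hand": 1, "dp": [0, 0, 0], "yaw": 0}
    - {"hand": 1, "dp": [0, 0, 0], "yaw": 0}
  newtons: 6

```text
time: 17.32
position: [0.5644, -0.2403, 0.0482]
orientation: [-3.129, -0.008, 0.531]
wrist_force: [-2.3, 4.3, -0.8]
gripper_width: 0.0119
```

```bash
python3 k.py 0 .047
python3 - <<'E'
# arc increments in tool frame (tool y = cradle angle -45deg-ish, tool x = cradle +45deg)
import numpy as np
r=34
A=np.linspace(0,1.6,17)
P=np.c_[r*np.cos(A),r*np.sin(A)]
d=np.diff(P,axis=0)
th=0.531+0.267  # tool x angle in cradle
x=np.array([np.cos(th),np.sin(th)]);y=np.array([np.sin(th),-np.cos(th)])
print(np.c_[d@x,d@y].round(1).tolist())
E
```

```text
t 17.32 pos [ 0.5644 -0.2403  0.0482] ori [-3.1286 -0.0076  0.5305] w 0.0119 F [-2.34  4.34 -0.75] T [0.686 0.497 0.043]
togo tool mm [-0.9 -0.1  1.2] |d| 1.5 tool yaw 0.0085
angle 0.01726861976546803 r 0.034693510324203244
[[2.3, -2.5], [2.1, -2.7], [1.8, -2.9], [1.5, -3.1], [1.2, -3.2], [0.8, -3.3], [0.5, -3.4], [0.2, -3.4], [-0.2, -3.4], [-0.5, -3.4], [-0.8, -3.3], [-1.2, -3.2], [-1.5, -3.1], [-1.8, -2.9], [-2.1, -2.7], [-2.3, -2.5]]
```

Knob gripped (11.9 mm wide). Swinging it along the arc, first third.

servo_tool:
  motion:
    - {"hand": 1, "dp": [2.3, -2.5, 0], "yaw": 0}
    - {"hand": 1, "dp": [2.1, -2.7, 0], "yaw": 0}
    - {"hand": 1, "dp": [1.8, -2.9, 0], "yaw": 0}
    - {"hand": 1, "dp": [1.5, -3.1, 0], "yaw": 0}
    - {"hand": 1, "dp": [0, 0, 0], "yaw": 0}

```text
time: 17.73
position: [0.567, -0.2268, 0.0485]
orientation: [-3.133, -0.009, 0.531]
wrist_force: [0.0, -0.3, -4.9]
gripper_width: 0.0117
```

```bash
python3 k.py 0.8 .047
```

```text
t 17.73 pos [ 0.567  -0.2268  0.0485] ori [-3.1328 -0.0093  0.531 ] w 0.0117 F [ 0.04 -0.31 -4.91] T [-0.087 -0.046  0.058]
togo tool mm [  0.3 -14.1   1.7] |d| 14.2 tool yaw 0.009
angle 0.40199821678672454 r 0.03654018141200119
```

servo_tool:
  motion:
    - {"hand": 1, "dp": [0.7, -3.2, 0.4], "yaw": 0}
    - {"hand": 1, "dp": [0.3, -3.3, 0.3], "yaw": 0}
    - {"hand": 1, "dp": [0, -3.4, 0.2], "yaw": 0}
    - {"hand": 1, "dp": [-0.3, -3.4, 0], "yaw": 0}
    - {"hand": 1, "dp": [0, 0, 0], "yaw": 0}

```text
time: 18.15
position: [0.5634, -0.2141, 0.049]
orientation: [-3.138, -0.014, 0.531]
wrist_force: [1.6, -0.7, -2.4]
gripper_width: 0.0118
```

```bash
python3 k.py 1.2 .047
```

```text
t 18.15 pos [ 0.5634 -0.2141  0.049 ] ori [-3.1375 -0.0137  0.5313] w 0.0118 F [ 1.63 -0.69 -2.36] T [-0.162 -0.369  0.059]
togo tool mm [ -5.8 -14.7   2. ] |d| 15.9 tool yaw 0.0093
angle 0.7600893543219392 r 0.037096762086576474
```

servo_tool:
  motion:
    - {"hand": 1, "dp": [-1, -3.4, 0.3], "yaw": 0}
    - {"hand": 1, "dp": [-1.3, -3.4, 0.3], "yaw": 0}
    - {"hand": 1, "dp": [-1.5, -3.3, 0.3], "yaw": 0}
    - {"hand": 1, "dp": [-1.8, -3, 0.3], "yaw": 0}
    - {"hand": 1, "dp": [0, 0, 0], "yaw": 0}

```text
time: 18.57
position: [0.5518, -0.2042, 0.0489]
orientation: [-3.138, -0.016, 0.531]
wrist_force: [1.7, -0.1, -1.2]
gripper_width: 0.0115
```

```bash
python3 k.py 1.6 .047;python3 -c "
from h import *
im=read_camera('wrist');cv2.imwrite('pics/w16.png',im)"
```

```text
t 18.57 pos [ 0.5518 -0.2042  0.0489] ori [-3.1383 -0.0158  0.531 ] w 0.0115 F [ 1.67 -0.06 -1.24] T [-0.044 -0.381  0.042]
togo tool mm [ -8.5 -11.4   1.8] |d| 14.3 tool yaw 0.009
angle 1.183624617062262 r 0.034633235149103124
```

View pics/w16.png

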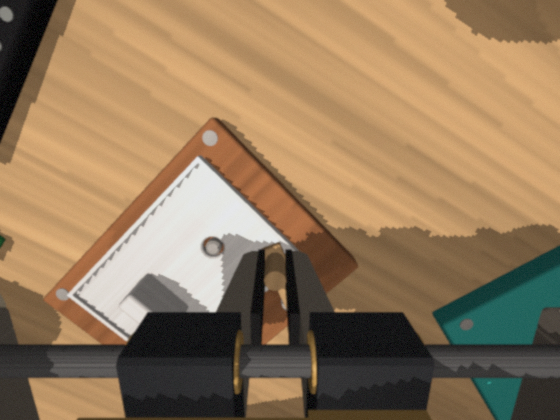

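servo_tool:
  motion:
    - {"hand": 1, "dp": [-1.9, -2.9, 0.3], "yaw": 0}
    - {"hand": 1, "dp": [-2.1, -2.8, 0.3], "yaw": 0}
    - {"hand": 1, "dp": [-2.3, -2.7, 0.3], "yaw": 0}
    - {"hand": 1, "dp": [-2.3, -2.5, 0.3], "yaw": 0}
    - {"hand": 1, "dp": [0, 0, 0], "yaw": 0}

```text
time: 19.03
position: [0.5382, -0.1993, 0.0485]
orientation: [-3.139, -0.016, 0.531]
wrist_force: [1.9, 0.8, 2.2]
gripper_width: 0.0113
```

```bash
python3 k.py 1.6 .047
```

```text
t 19.03 pos [ 0.5382 -0.1993  0.0485] ori [-3.1394 -0.0163  0.531 ] w 0.0113 F [1.86 0.76 2.21] T [ 0.089 -0.221  0.059]
togo tool mm [ 0.8 -0.3  1.5] |d| 1.7 tool yaw 0.009
angle 1.6124088536567827 r 0.03319795049521475
```

Angle is about 1.61 by the estimate. I'll push slightly further along the tangent to make sure it's against the stop.

servo_tool:
  motion:
    - {"hand": 1, "dp": [-1.5, -1.5, 0], "yaw": 0}
    - {"hand": 1, "dp": [-1.5, -1.5, 0], "yaw": 0}
    - {"hand": 1, "dp": [0, 0, 0], "yaw": 0}

```text
time: 19.28
position: [0.5368, -0.1996, 0.0488]
orientation: [3.138, -0.021, 0.53]
wrist_force: [2.1, 1.4, 0.7]
gripper_width: 0.0117
```

```bash
python3 k.py 1.6 .047
```

```text
t 19.28 pos [ 0.5368 -0.1996  0.0488] ori [ 3.138  -0.0207  0.5305] w 0.0117 F [2.07 1.4  0.73] T [ 0.35  -0.308  0.038]
togo tool mm [2.2 0.1 1.8] |d| 2.8 tool yaw 0.0085
angle 1.6518230207855453 r 0.03259208975928873
```

servo_tool:
  motion:
    - {"hand": 1, "dp": [-1.5, -2.5, 0], "yaw": 0}
    - {"hand": 1, "dp": [-1, -2, 0], "yaw": 0}

```text
time: 19.45
position: [0.5361, -0.1996, 0.0491]
orientation: [3.13, -0.025, 0.531]
wrist_force: [8.5, -7.1, -7.5]
gripper_width: 0.0121
```

servo_tool:
  motion:
    - {"hand": 0.7, "dp": [0, 0, 0], "yaw": 0}
    - {"hand": 0.5, "dp": [0, 0, 0], "yaw": 0}
    - {"hand": 0.3, "dp": [0, 0, 0], "yaw": 0}
    - {"hand": 0.3, "dp": [0, 0, 0], "yaw": 0}

```text
time: 19.78
position: [0.5321, -0.1989, 0.0472]
orientation: [3.135, -0.02, 0.531]
wrist_force: [-0.2, 0.7, 0.5]
gripper_width: 0.0311
```

```bash
python3 k.py 1.6 .047;python3 -c "
from h import *
im=read_camera('wrist');cv2.imwrite('pics/w17.png',im)"
```

```text
t 19.78 pos [ 0.5321 -0.1989  0.0472] ori [ 3.1351 -0.0201  0.5307] w 0.0311 F [-0.24  0.67  0.46] T [ 0.001  0.001 -0.055]
togo tool mm [5.9 3.1 0.4] |d| 6.6 tool yaw 0.0087
angle 1.7958386304139737 r 0.03279866800087228
```

View pics/w17.png

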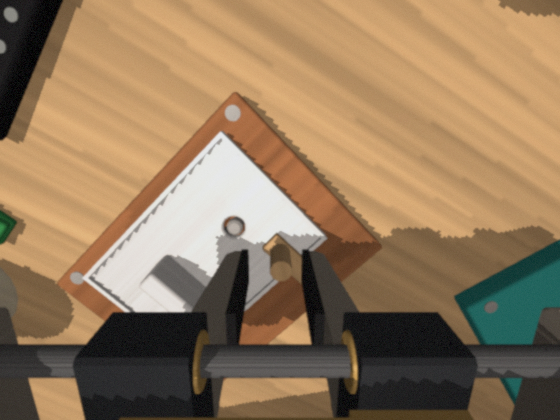

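The stop resisted (about 11 N at the knob, no further travel), and the knob now stands free between the open fingers. I'll lift away and check.

servo_tool:
  motion:
    - {"hand": 0.3, "dp": [1.5, 1, -4], "yaw": 0}
    - {"hand": 0.3, "dp": [0, 0, -10], "yaw": 0}
    - {"hand": 0.3, "dp": [0, 0, -15], "yaw": 0}
    - {"hand": 0.3, "dp": [0, 0, -20], "yaw": 0}
    - {"hand": 0.3, "dp": [0, 0, -20], "yaw": 0}
    - {"hand": 0.3, "dp": [0, 0, -20], "yaw": 0}
    - {"hand": 0.3, "dp": [-20, 0, -20], "yaw": 0}
    - {"hand": 0.3, "dp": [-30, 0, -20], "yaw": 0}
    - {"hand": 0.3, "dp": [-30, 0, 0], "yaw": 0}
    - {"hand": 0.3, "dp": [-30, 0, 0], "yaw": 0}

```text
time: 20.67
position: [0.4366, -0.2542, 0.1861]
orientation: [3.135, -0.02, 0.537]
wrist_force: [-1.5, -0.9, -0.2]
gripper_width: 0.0321
```

servo_tool:
  motion:
    - {"hand": 0.3, "dp": [0, 0, 0], "yaw": 0}
    - {"hand": 0.3, "dp": [0, 0, 0], "yaw": 0}
    - {"hand": 0.3, "dp": [0, 0, 0], "yaw": 0}

```text
time: 20.92
position: [0.4328, -0.2563, 0.1895]
orientation: [3.133, -0.02, 0.533]
wrist_force: [0.3, 0.5, -0.1]
gripper_width: 0.0324
```

```bash
python3 -c "
from h import *
s=observe();np.save('st18.npy',np.r_[s['position'],s['orientation']]);print(s['position'],s['orientation'],s['joint_vel'].round(3))
im=read_camera('wrist');cv2.imwrite('pics/w18.png',im);cv2.imwrite('pics/top18.png',read_camera('top'))"
```

```text
[ 0.43278256 -0.25628476  0.1894788 ] [ 3.13256176 -0.02000245  0.533233  ] [-0.001 -0.014 -0.01   0.007  0.005  0.009]
```

View pics/w18.png

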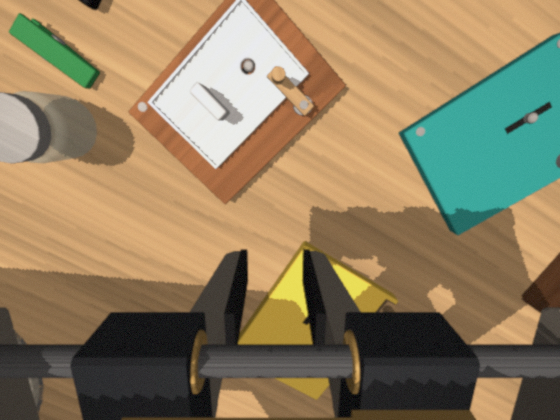

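View pics/top18.png

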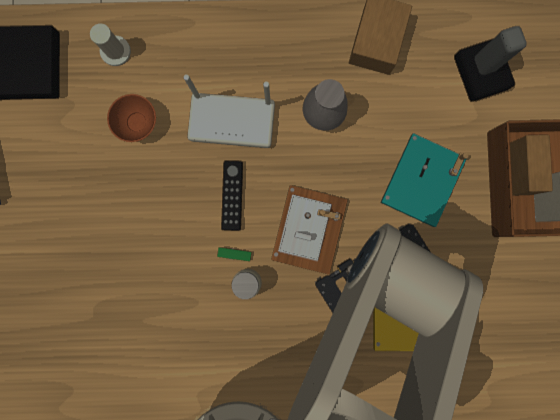

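Run:
```python
from h import *
im=cv2.imread('pics/w18.png');cv2.imwrite('pics/w18c.png',cv2.resize(im[0:205,125:355],None,fx=2.9,fy=2.9,interpolation=cv2.INTER_CUBIC))
v=np.load("st18.npy");C=cam("wrist",dict(position=v[:3],orientation=v[3:]))
q=np.array([.5037,-.160,-.267])
for a in (1.3,1.4,1.5,1.6):
    f=lambda r,z:[*tf(q,(.045+r*np.cos(a),-.062+r*np.sin(a))),z]
    print(a,((proj(C,[f(0,.035),f(.034,.061),f(.043,.035)])-[125,0])*2.9).round().tolist())
a=cv2.imread("pics/top0.png").astype(int);b=cv2.imread("pics/top18.png").astype(int)
for n,(y0,y1,x0,x1) in dict(router=(70,155,180,285),vase=(75,135,295,370),remote=(155,235,215,250),clip=(243,265,212,258),jar=(265,303,225,268),bowl=(88,145,100,162)).items():
    print(n,np.abs(a-b)[y0:y1,x0:x1].mean().round(2))
```

```text
1.3 [[516.0, 305.0], [472.0, 192.0], [454.0, 179.0]]
1.4 [[516.0, 305.0], [462.0, 198.0], [443.0, 187.0]]
1.5 [[516.0, 305.0], [453.0, 206.0], [432.0, 195.0]]
1.6 [[516.0, 305.0], [444.0, 214.0], [422.0, 205.0]]
router 1.29
vase 1.04
remote 1.17
clip 1.08
jar 1.11
bowl 1.1
```

View pics/w18c.png

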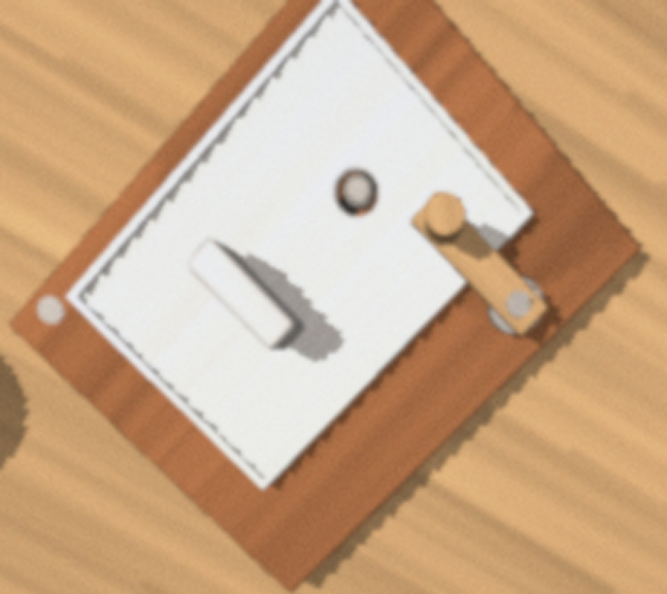

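The keeper's knob top at crop (443,213) matches the 1.6 rad prediction of (444,214). The pin is in the hole, the tray is square, and the bystanders' image regions haven't changed. Handing in.

```bash
python3 -c "
from bench import *
print(sign_off())"
```

```text
the job is handed in; nothing more can be done
None
```

The tray is back on the pine cradle with its hole over the steel pin. The keeper is swung round over its edge to the stop, and the job is handed in at about 21 s of the 69 s allowed.

**How it went:** I gripped the tray by its lug and laid it on the cradle about 12 mm short of the pin. I slid it along at no more than about 7 N in the readings taken between moves, until the hole dropped over the pin. I then lowered it to the bed at about 5 N and let go. After that I gripped the knob lightly, swung the keeper to its stop (about 11 N there, no further travel), opened the fingers and lifted clear.

**Last checks:**
- **Tray:** it measures 3.8 mm along x and 0.1 mm along y from the cradle's origin. It is about 3 mrad off square. Its outline fits 130 × 90 mm at the seated height, which means it lies flat, and the pin shows inside the hole. These figures were taken before I swung the keeper; the final picture shows it still in place.
- **Keeper:** the knob appears where 1.6 rad predicts, to within about a pixel.
- **Bystanders:** the top-view image regions of the router, vase, remote, jar, clip and bowl are unchanged.

**Readings that disagreed:**
- The tool drifted up to about 2° in tilt during the moves. By calculation the tray should have been about 35 mrad nose-down, but bed contact came near the height expected for a flat tray, and it measured flat once released.
- While turning the keeper, the tool position suggested 1.61 to 1.65 rad. I put that down to compliance, as the picture shows it at the 1.6 stop.

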